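# Put the jeweller's tools back on their outlines

## Robot

A 6-joint arm with a two-finger parallel gripper is mounted at the origin on the work surface. World frame = base frame: x ahead of the robot, y to its left, z up, the work surface at z = 0. Lengths are in m, angles in degrees, forces in N, time in s.
With the tool pointing down it reaches from about 0.35 to 0.875 m from the base axis. Payload 4.2 kg.
Tool frame: the origin (TCP) lies between the finger pads; the fingertips stand 11 mm ahead of it and the grasp point (between the pads) lies 8 mm behind it; z points along the fingers, y is the direction in which the jaws open and shut (so a half turn about z gives the same grasp; the last joint's range is limited). The gripper opens to 87 mm and grips with 3 to 60 N. Pads are 19 mm wide; open, the fingers measure 117 mm over their backs; the gripper's body (75 mm by 190 mm) begins 51 mm behind the grasp point.
Start: joints at [82.769, 22.042, 0.453, 0, -68.411, -14.817], TCP at [0.235, 0.579, 0.234] pointing down, gripper open.
Joint ranges: [-179.83, 179.83], [-69.29, 118.12], [-61.27, 80.66], [-181.25, 117.63], [-171.15, -9.14], [-177.46, 177.46]. Speed limits (degrees/s): [159.86, 159.86, 180, 180, 180, 180].

## Interface

Orientations are given as a 3x3 rotation matrix whose columns are the frame's x, y, z axes.
In Python, from station import sense, capture, get_calibration, finish_job, search_frame, cut_out gives the robot as it stands.
- The arm moves only by the tool arm_command, never from a script. Its argument "rows" is a list of rows, each an object with "fingers": the opening in per cent of the stroke, from 0 (shut) to 100 (fully open); "travel": the shift along the tool's x, y, z in cm, a list of three; "roll": the turn about the tool's z in degrees. A call has 1 to 10 rows; each row is the pose to reach, as a shift and turn from the pose commanded when the call began, along the tool's axes at that moment; what a row does not reach only later rows make up. A row lasts 1/10 s, in which the tool goes at most 50 mm and 8.59 degrees, less where a joint would pass 70% of its speed; a pose out of reach is approached as far as the arm can. A call with a gripper value outside its range is refused whole. The fingers move at their own pace and stop on an object; the grip force is fixed at half the most. Time passes only in rows, so rows that repeat a pose let the fingers close. It gives the time, the measured TCP pose, the force and the opening at its end, in the units of the state.
- sense(): the state, without advancing time (a new reading comes with each control period).
- capture(name): name is "scene" or "top"; returns (picture, depth): 420x560x3 uint8, red, green, blue; 420x560 float32, m along the optical axis (not along the pixel's ray), 0 where there is no reading.
- get_calibration(name): a dict with "fov_y" (degrees; the focal length in pixels is half the picture's height over the tangent of half this angle, whatever the lens; pixels are square), "cx", "cy" (the principal point, pixels), "origin" and "attitude" of the camera in the world. Camera axes: x right, y down, z forward; pixel columns grow to the right and rows downward; lengths in m; the calibration is good to about 2 mm. A picture is of the moment at which its call begins. get_calibration takes no time and is no camera call.
- finish_job(): hands the job in, once; it reports no verdict.
Trained networks look in the newest picture that a camera, given by its name, has taken for a name from the list of things; names that differ only in an ending like _2 or _b are one class to them, and where a whole thing is asked for, a point or a joint stands for the part that bears it (a point fixed in the world has none). Each returns a list of dicts, best first, with "p" (0 to 1); they miss things now and then, are a little off and sometimes report something else, mostly with a low value. They report only what shows in the picture. A call takes as long as a camera call. They do not tell look-alikes from the thing itself.
- search_frame(camera, label): "position" ([x, y, z] in m, in world coordinates, good to about 4 mm: the middle of the surface that is visible of it).
- cut_out(camera, label): "mask" (420x560 bool, what is visible of it).
The state is a dict: "time_s": time; "joints": joint angles; "joint_velocities": joint speeds; "effort": joint torques, N m; "tcp_pos": TCP position; "ee_rot": TCP orientation; "wrist_force": force on the tool from outside, world axes, zero at the start; "moment": the same for the moment, N m; "gripper_width": opening from 0.0 (shut) to 1.0 (fully open).
Only numpy, scipy, OpenCV 4.12 (cv2) and the standard library are available. Lean on these libraries where they do the work, as an engineer would, in place of code of your own. Each camera call takes 0.05 s, during which the arm holds its last target. There are 200 camera calls.

## Task

Tidy up after the metalwork class: put the flat-nose pliers, the end nippers, the ring clamp and the steel dapping block back in the wooden tool tray, each lying flat on the white panel that shows its own outline, covering that outline and pointing the way it is drawn. Lay each tool down gently instead of dropping it, and leave the flux jar and the soldering brick where they are.

Things in the scene. Friction and masses are not known exactly. Their poses are not given: they have to be found in the camera images.
- pliers: Flat-nose pliers lying flat, 136 mm long, 10 mm thick: steel box joint 22 x 18 mm, long narrow straight steel jaws, two black dipped handles spreading to 50 mm. 0.11 kg. Origin: on the underside, below the joint's rivet; x points along the jaws (tips x = +44 mm, handle ends x = -93 mm), y across, z up. Grip across the joint (18 mm wide along y).
- nippers: End nippers lying flat, 110 mm long, 10 mm thick: steel box joint 22 x 18 mm, short broad horseshoe-shaped head 35 mm wide, two black dipped handles spreading to 46 mm. 0.12 kg. Origin: on the underside, below the joint's rivet; x points toward the cutting edge (edge at x = +31 mm, handle ends at x = -79 mm), y across, z up. Grip across the joint (18 mm wide along y).
- clamp: Wooden ring clamp lying flat, 147 x 26 x 18 mm: two pale maple halves with a lengthwise seam, brown leather jaws at one end, steel band 14 mm long, 30 mm wide round the middle, narrow dark wedge out of the other end. 0.07 kg. Origin: underside, mid-band; x points to the jaws (end x = +63 mm; wedge end x = -84 mm), y across, z up. Grip across the band (30 mm along y).
- block: Steel dapping block: 40 mm cube with round dished hollows of different sizes in its faces. 0.5 kg. Origin: centre of the underside; x and y square to its faces, z up. Grip across two facing sides (40 mm).
- pliers_panel: Fixed white panel 170 x 84 mm, dark outline of the pliers (long narrow jaws); four side by side, order varies, in a low wooden tray: underside 6 mm, top 11 mm, tray rim 18 mm above the bench. Origin: middle of the short edge at the handle end, underside; x along the panel (toward the drawn jaws). Tool in place: its origin at x = +110 mm, y = 0, on the panel's top, x axes the same way.
- nippers_panel: Fixed white panel 170 x 84 mm, dark outline of the nippers (short broad head); four side by side, order varies, in a low wooden tray: underside 6 mm, top 11 mm, tray rim 18 mm above the bench. Origin: middle of the short edge at the handle end, underside; x along the panel (toward the drawn head). Tool in place: its origin at x = +110 mm, y = 0, on the panel's top, x axes the same way.
- clamp_panel: Fixed white panel 170 x 84 mm, dark outline of the ring clamp (bar with narrow tail); four side by side, order varies, in a low wooden tray: underside 6 mm, top 11 mm, tray rim 18 mm above the bench. Origin: middle of the short edge at the tail end, underside; x along the panel (toward the drawn jaws). Tool in place: its origin at x = +96 mm, y = 0, on the panel's top, x axes the same way.
- block_panel: Fixed white panel 170 x 84 mm, dark outline of the dapping block (a square); four side by side, order varies, in a low wooden tray: underside 6 mm, top 11 mm, tray rim 18 mm above the bench. Origin: middle of the short edge at the robot's side, underside; x along the panel (away from the robot). Tool in place: its origin at x = +85 mm, y = 0, on the panel's top, square with it, any of 4 ways.
- flux_jar: Bystander: small amber glass jar with white cap, 50 mm across, 55 mm high, standing on the bench. Origin: centre of the underside.
- solder_brick: Bystander: pale soldering brick with rows of small holes, 100 x 60 x 30 mm, lying on the bench. Origin: centre of the underside, x along its length.
Not all that is in view belongs to the job. What is shaped like the block but pink or yellow is not meant.

How it is judged:
By the outcome, as a careful person would: the job done as asked, in the order asked, and still so for the second after the job is handed in, with the robot touching nothing.
It also fails if it takes over 115 s, if anything falls off the work surface, if the arm or the gripper's body presses on something with over 40 N, if the wrist force passes 120 N, or if a joint passes its speed limit or range.

## Working session

There is one attempt and no reset: what is moved stays moved. The work goes in short steps, Python scripts to look and compute and a tool call to move; the robot and the scene stay as the last step left them, time stands still between calls to the robot, and variables do not carry over. Pictures are saved under pics/ and viewed, about 12 in all and at most 16, crops included, and the job is handed in when it is done.

Besides the shell and the picture viewer there is one more tool, called after ">>>" by a JSON object that holds its "api" and its "payload", one argument or row to a line. arm_command: Moves the arm, as the interface text tells. Its arguments: {"type":"object","properties":{"rows":{"type":"array","items":{"type":"object","properties":{"fingers":{"type":"number"},"travel":{"type":"array","items":{"type":"number"}},"roll":{"type":"number"}}}}},"required":["rows"]}

```bash
mkdir -p pics; ls; cat > h.py <<'E'
import numpy as np, cv2
from station import *
def cal(n):
    c=get_calibration(n); f=210/np.tan(np.radians(c["fov_y"])/2)
    return f,c["cx"],c["cy"],np.array(c["origin"]),np.array(c["attitude"])
def cloud(n,d):
    f,cx,cy,o,R=cal(n); v,u=np.mgrid[:420,:560]
    P=np.stack([(u-cx)/f*d,(v-cy)/f*d,d],-1)
    return P@R.T+o
def proj(n,p):
    f,cx,cy,o,R=cal(n); q=(np.asarray(p)-o)@R
    return np.stack([f*q[...,0]/q[...,2]+cx,f*q[...,1]/q[...,2]+cy],-1)
def save(name,im): cv2.imwrite('pics/'+name,im[...,::-1])
E
python3 - <<'E'
from h import *
for n in("scene","top"):
    im,d=capture(n); save(n+'0.png',im); np.savez(n+'0.npz',im=im,d=d)
    c=get_calibration(n); print(n,c)
s=sense();print(s['time_s'],s['tcp_pos'],s['ee_rot'],s['gripper_width'])
E
```

```text
pics
scene {'fov_y': 51.782187531604784, 'cx': 281.5622396305726, 'cy': 208.69351653036512, 'origin': array([ 1.03293001, -0.33702955,  0.80152308]), 'attitude': array([[ 0.54088994,  0.64014891, -0.54557075],
       [ 0.84099402, -0.42158814,  0.33910545],
       [-0.01292817, -0.64224046, -0.76639419]])}
top {'fov_y': 44.59618957697336, 'cx': 268.1410955768358, 'cy': 205.29059591671594, 'origin': array([ 0.44261945, -0.02873597,  1.1962834 ]), 'attitude': array([[ 0.0060736 , -0.99905113,  0.04312709],
       [-0.99967136, -0.00499192,  0.02514471],
       [-0.02490557, -0.04326564, -0.99875312]])}
0.1 [0.23439397 0.57881485 0.23256148] [[ 9.26793067e-01 -3.75571790e-01 -6.65301285e-04]
 [-3.75572369e-01 -9.26791191e-01 -1.86634209e-03]
 [ 8.43500666e-05  1.97958168e-03 -9.99998037e-01]] 1.002447041124292
```

View pics/top0.png

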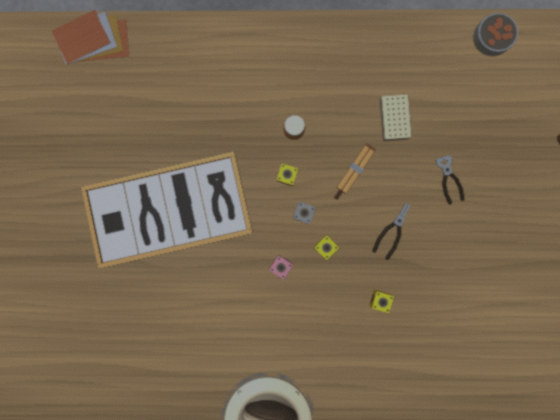

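View pics/scene0.png

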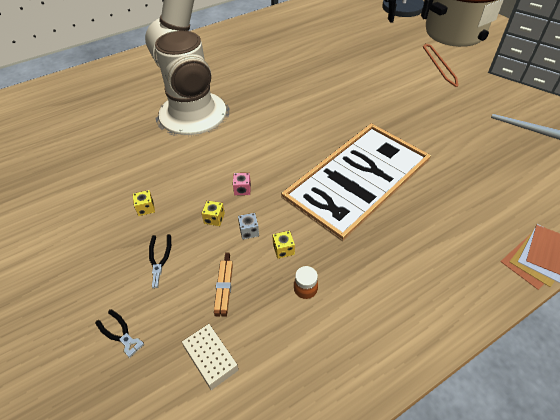

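The top view shows the tray at left (83–250, 155–265), with panels from left to right: block, pliers, clamp, nippers. The pliers are at (397,225), nippers at (449,175), clamp at (355,172), jar at (294,126) and brick at (396,117). Block candidates are grey (304,212), yellow (287,174), (327,247) and (383,302), and pink (281,268). The grey steel one fits.

```bash
cat >> h.py <<'E'
def rect(n,im,x0,x1,y0,y1,z,s=1000):
    """top-down: column = (y1-y)*s, row=(x1-x)*s"""
    X,Y=np.meshgrid(np.arange(x1,x0,-1/s),np.arange(y1,y0,-1/s),indexing='ij')
    uv=proj(n,np.stack([X,Y,np.full_like(X,z)],-1)).astype(np.float32)
    return cv2.remap(im,uv[...,0],uv[...,1],cv2.INTER_CUBIC)
E
python3 - <<'E'
from h import *
D={n:np.load(n+'0.npz') for n in("top","scene")}
for n in D:
    P=cloud(n,D[n]['d'])
    for nm in ["pliers","nippers","clamp","block","flux_jar","solder_brick","pliers_panel","nippers_panel","clamp_panel","block_panel"]:
        if n=='top' or nm in("pliers","nippers","clamp","block"):
            r=cut_out(n,nm) if True else 0
            for q in r[:5]:
                m=q['mask']&(D[n]['d']>0)
                p=P[m]; v,u=np.nonzero(m)
                print(n,nm,round(q['p'],2),m.sum(),(int(u.mean()),int(v.mean())),p.mean(0).round(4),'z',np.percentile(p[:,2],[5,50,95]).round(4))
                if q is r[0]: np.save(f'm_{n}_{nm}.npy',q['mask'])
    a=(270,140)
    q=P[330:400,100:200] if n=='top' else P[80:110,60:120]
    print('bench z',q[...,2].mean(),q[...,2].std())
a=rect('top',D['top']['im'],.35,.65,.02,.45,.011,1500)
b=rect('scene',D['scene']['im'],.35,.65,.02,.45,.011,1500)
save('tray.png',np.vstack([a,b])[:,:][::1]); print(a.shape)
E
```

```text
top pliers 0.61 446 (391, 232) [ 0.4327 -0.2839  0.0094] z [0.0028 0.0099 0.0142]
top nippers 0.86 487 (448, 177) [ 0.5611 -0.4144  0.0092] z [0.0019 0.0097 0.0141]
top clamp 0.87 633 (354, 170) [ 0.575  -0.1979  0.0178] z [0.0104 0.0185 0.0221]
top clamp 0.36 2513 (113, 221) [0.4531 0.3619 0.0116] z [0.0078 0.0116 0.0154]
top block 0.86 332 (286, 174) [ 0.562  -0.0414  0.0389] z [0.0249 0.0406 0.0446]
top block 0.86 333 (281, 266) [ 0.3541 -0.0295  0.0397] z [0.0337 0.0406 0.0444]
top block 0.84 335 (303, 212) [ 0.4763 -0.0802  0.0386] z [0.0047 0.0405 0.0446]
top block 0.75 320 (325, 246) [ 0.3998 -0.1302  0.0397] z [0.0322 0.0408 0.0446]
top block 0.62 397 (381, 301) [ 0.2793 -0.2538  0.0375] z [0.0154 0.0403 0.0443]
top flux_jar 0.9 395 (294, 127) [ 0.667  -0.0575  0.0482] z [0.0183 0.0549 0.0592]
top solder_brick 0.37 2583 (149, 214) [0.4721 0.2781 0.0117] z [0.008  0.0117 0.0155]
top pliers_panel 0.69 2667 (149, 214) [0.4716 0.2783 0.0116] z [0.0078 0.0117 0.0155]
top nippers_panel 0.69 2579 (220, 197) [0.511  0.1111 0.0119] z [0.008  0.0118 0.0156]
top clamp_panel 0.73 2591 (1
[... 311 characters left out ...]
 [ 0.5631 -0.4165  0.0078] z [-0.0002  0.0086  0.0114]
scene clamp 0.83 780 (223, 286) [ 0.5835 -0.2031  0.016 ] z [0.0068 0.017  0.0196]
scene clamp 0.38 1934 (209, 356) [ 0.704  -0.2929  0.0281] z [0.0137 0.0296 0.0318]
scene block 0.98 490 (283, 243) [ 0.5694 -0.0469  0.0305] z [0.0027 0.038  0.0419]
scene block 0.71 415 (143, 202) [ 0.2877 -0.2592  0.03  ] z [0.0052 0.0369 0.0416]
scene block 0.68 402 (247, 225) [ 0.4843 -0.0865  0.0319] z [0.0074 0.0384 0.0417]
scene block 0.68 2002 (209, 355) [ 0.7034 -0.2927  0.0276] z [0.0096 0.0295 0.0318]
scene block 0.6 379 (241, 183) [ 0.3614 -0.0329  0.0288] z [0.0013 0.0366 0.0415]
bench z 0.0008033986534276959 0.03782351888374044
(451, 645, 3)
```

View pics/tray.png

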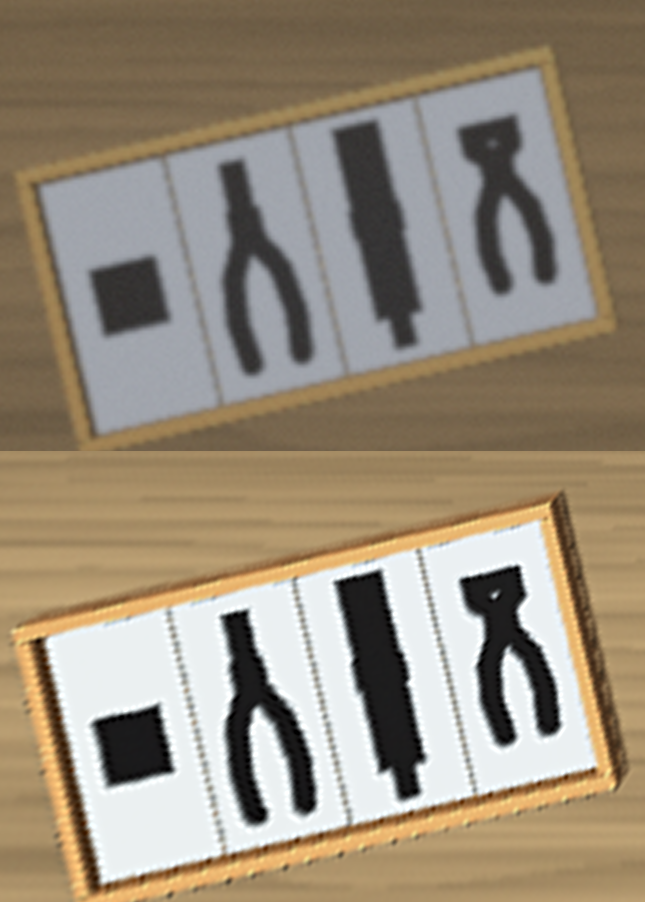

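The rectified tray (top camera above, scene below, 1.5 px/mm) shows both cameras agreeing. The panel order is block, pliers, clamp, nippers, and all are drawn pointing away from the robot. Next I fit the panels, then register the tools against the drawn outlines.

```bash
cat > fit.py <<'E'
from h import *
from scipy.optimize import minimize
def px2w(c,x1,y1,s): return np.stack([x1-c[...,1]/s,y1-c[...,0]/s],-1)
S=1000
def panels(n,im):
    """panel mid-line origin poses {name:(x,y,th)} from the white area"""
    a=rect(n,im,.35,.65,.02,.45,.011,S).astype(int)
    hsv=cv2.cvtColor(a.clip(0,255).astype(np.uint8),cv2.COLOR_RGB2HSV)
    w=((hsv[...,1]<50)&(hsv[...,2]>110)).astype(np.uint8)
    w=cv2.morphologyEx(w,cv2.MORPH_CLOSE,np.ones((7,7)))
    cs,_=cv2.findContours(w,cv2.RETR_EXTERNAL,cv2.CHAIN_APPROX_NONE)
    c=max(cs,key=cv2.contourArea)
    r=cv2.boxPoints(cv2.minAreaRect(c))
    q=px2w(r,.65,.45,S); o=q.mean(0)
    e=[q[1]-q[0],q[2]-q[1]]; e.sort(key=np.linalg.norm)
    sh=e[0]*np.sign(e[0][0]); th=np.arctan2(sh[1],sh[0])
    print(n,'white area',np.linalg.norm(e[0]),np.linalg.norm(e[1]),'c',o,'th',np.degrees(th))
    return o,th
def warp(mask,pose,x1,y1,x0=-.11,xx=.09,hw=.05):
    """sample mask image in local frame of pose"""
    X,Y=np.meshgrid(np.arange(xx,x0,-.001),np.arange(hw,-hw,-.001),indexing='ij')
    x,y,t=pose; wx=x+np.cos(t)*X-np.sin(t)*Y; wy=y+np.sin(t)*X+np.cos(t)*Y
    return cv2.remap(mask,((y1-wy)*S).astype(np.float32),((x1-wx)*S).astype(np.float32),cv2.INTER_LINEAR)
def toolmask(n,im,name,z,box,thr=22):
    x0,x1,y0,y1=box
    a=rect(n,im,*box,z,S); lab=cv2.cvtColor(cv2.GaussianBlur(a,(0,0),1.0),cv2.COLOR_RGB2LAB).astype(float)
    bg=np.median(lab.reshape(-1,3),0)
    d=np.abs(lab-bg)*[.6,1.5,1.5]
    m=(d.sum(-1)>thr).astype(np.uint8)
    k,l,st,_=cv2.connectedComponentsWithStats(cv2.morphologyEx(m,cv2.MORPH_OPEN,np.ones((3,3))))
    i=1+np.argmax(st[1:,4]); return (l==i).astype(np.float32),a
def register(T,mask,guess,x1,y1):
    G=lambda m,s:cv2.GaussianBlur(m,(0,0),s)
    best=None
    for s in(8,2.5):
        Ts=G(T,s);Ms=G(mask,s)
        cand=[guess+np.array([0,0,np.radians(k)]) for k in(-15,0,15)] if best is None else [best.x]
        rs=[minimize(lambda p:((warp(Ms,p*[.01,.01,.1],x1,y1)-Ts)**2).sum(),g/[.01,.01,.1],method='Nelder-Mead',options=dict(initial_simplex=(g/[.01,.01,.1])+np.array([[0,0,0],[.5,0,0],[0,.5,0],[0,0,.7]]))) for g in (cand if best is None else [best.x*[.01,.01,.1]])]
        best=min(rs,key=lambda r:r.fun)
    p=best.x*[.01,.01,.1]; W=warp(mask,p,x1,y1)>.5
    return p,(W&(T>.5)).sum()/(W|(T>.5)).sum()
OFF=dict(block=(1.5,.085),pliers=(.5,.110),clamp=(-.5,.096),nippers=(-1.5,.110))
def targets(n,im,pitch=.0855):
    o,th=panels(n,im); c,s=np.cos(th),np.sin(th); R=np.array([[c,-s],[s,c]]); out={}
    for k,(i,ax) in OFF.items(): out[k]=np.r_[o+R@[ax-.085,i*pitch],th]
    return out
E
cat > a.py <<'E'
from fit import *
T0={}
vis=[]
for n in("top","scene"):
    im=np.load(n+'0.npz')['im']
    t=targets(n,im)
    a=rect(n,im,.35,.65,.02,.45,.011,S); g=cv2.cvtColor(a,cv2.COLOR_RGB2GRAY)
    dark=(g<(85 if n=='top' else 110)).astype(np.float32)
    for nm,box,z,guess in [("pliers",(.33,.55,-.39,-.22),.008,(.47,-.31,-np.radians(30))),("nippers",(.48,.64,-.49,-.35),.008,(.58,-.41,np.radians(20))),("clamp",(.49,.66,-.27,-.13),.015,(.576,-.198,-np.radians(35)))]:
        T=warp(dark,t[nm],.65,.45); T[:, :10]=0;T[:,-10:]=0
        T=np.where(np.abs(np.arange(50,-50,-1))[None]<40,T,0).astype(np.float32)
        T[:12]=0 if nm!='clamp' else T[:12]
        m,rgb=toolmask(n,im,nm,z,box)
        p,iou=register(T,m,np.array(guess),box[1],box[3])
        print(n,nm,'tool',p[:2].round(4),np.degrees(p[2]).round(2),'iou',round(iou,3),'target',t[nm][:2].round(4))
        W=warp(m,p,box[1],box[3]); v=np.stack([T,W,0*T],-1)*255
        vis.append(v.astype(np.uint8))
    print('block tgt',t['block'])
V=np.vstack([np.hstack(vis[:3]),np.hstack(vis[3:])]); save('reg.png',cv2.resize(V,None,fx=1.5,fy=1.5))
P=cloud('top',np.load('top0.npz')['d'])
qs=[q['mask'] for q in cut_out('top','block')] if 0 else None
im=np.load('top0.npz')['im']
for n in("top","scene"):
    im=np.load(n+'0.npz')['im']
    a=rect(n,im,.42,.54,-.14,-.02,.04,S); hs=cv2.cvtColor(a,cv2.COLOR_RGB2HSV)
    m=(hs[...,1]<60).astype(np.uint8); m=cv2.morphologyEx(cv2.morphologyEx(m,cv2.MORPH_CLOSE,np.ones((9,9))),cv2.MORPH_OPEN,np.ones((5,5)))
    cs,_=cv2.findContours(m,cv2.RETR_EXTERNAL,cv2.CHAIN_APPROX_NONE); c=max(cs,key=cv2.contourArea)
    r=cv2.minAreaRect(c); print('block',n,px2w(np.array(r[0]),.54,-.02,S),r[1],'imgang',r[2])
    save(f'blk_{n}.png',np.hstack([cv2.resize(a,None,fx=3,fy=3),cv2.resize(np.dstack([m*255]*3),None,fx=3,fy=3)]))
E
python3 a.py; python3 - <<'E'
import cv2,numpy as np
a=cv2.imread('pics/blk_top.png');b=cv2.imread('pics/blk_scene.png')
c=cv2.resize(np.vstack([a,b]),None,fx=.6,fy=.6);r=cv2.imread('pics/reg.png');print(r.shape,c.shape)
h=600;r=cv2.resize(r,(450,600));c=cv2.resize(c,(340,int(340*c.shape[0]/c.shape[1])));o=np.zeros((600,800,3),np.uint8);o[:,:450]=r;o[:c.shape[0],455:795]=c;cv2.imwrite('pics/chk.png',o)
E
```

```text
top white area 0.17271203 0.34457383 c [0.48288223 0.23837048] th 13.293156
top pliers tool [ 0.4608 -0.3006] -28.85 iou 0.882 target [0.4974 0.2857]
top nippers tool [ 0.5789 -0.4094] 16.17 iou 0.85 target [0.5367 0.1193]
top clamp tool [ 0.6008 -0.214 ] -33.55 iou 0.372 target [0.5034 0.1993]
block tgt [0.45339326 0.36318419 0.23200935]
scene white area 0.17006266 0.3411835 c [0.48275253 0.2369984 ] th 13.212743
scene pliers tool [ 0.4632 -0.3011] -28.4 iou 0.85 target [0.4973 0.2843]
scene nippers tool [ 0.5802 -0.4104] 16.34 iou 0.799 target [0.5364 0.1179]
scene clamp tool [ 0.5853 -0.2028] -33.66 iou 0.821 target [0.5032 0.1979]
block tgt [0.45343876 0.36185337 0.23060589]
block top [ 0.47706459 -0.08017261] (42.75678253173828, 42.520816802978516) imgang 19.29004669189453
block scene [ 0.49084932 -0.08756849] (41.43256378173828, 69.8735580444336) imgang 20.556045532226562
(600, 450, 3) (436, 432, 3)
```

View pics/chk.png

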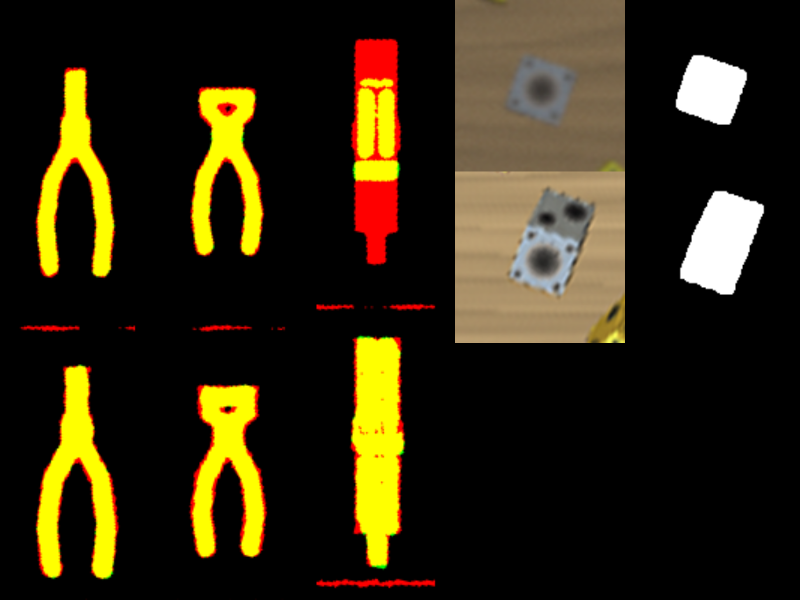

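Both pliers and nippers fit well (yellow is agreement), and the scene camera fits the clamp. The crop at right confirms the grey steel cube with dished holes at top-camera pixel (304,212). I'll refine the clamp with the network mask and start moving.

```bash
cat > go.py <<'E'
import sys
from h import *
def go(x,y,z,yaw):
    s=sense(); R=np.array(s['ee_rot']); d=np.array([x,y,z])-s['tcp_pos']
    psi=np.degrees(np.arctan2(R[1,0],R[0,0])); r=(psi-yaw+180)%360-180
    t=R.T@d*100
    print('t',round(s['time_s'],2),'tcp',np.round(s['tcp_pos'],4),'yaw',round(psi,2),'w',round(s['gripper_width'],3),'F',np.round(s['wrist_force'],1),'J',np.round(s['joints'],0))
    print('  travel cm',np.round(t,2),'roll',round(r,2))
if __name__=='__main__':
    a=[float(v) for v in sys.argv[1:]]
    for i in range(0,len(a),4): go(*a[i:i+4])
E
cat > b.py <<'E'
from fit import *
im=np.load('top0.npz')['im']; t=targets('top',im)
a=rect('top',im,.35,.65,.02,.45,.011,S); dark=(cv2.cvtColor(a,cv2.COLOR_RGB2GRAY)<85).astype(np.float32)
T=warp(dark,t['clamp'],.65,.45); T[-25:]=0
m=np.load('m_top_clamp.npy').astype(np.uint8)*255
for z in(.012,.017):
    mm=(rect('top',m,.49,.66,-.27,-.13,z,S)>127).astype(np.float32)
    p,i=register(T,mm,np.array([.585,-.203,-.58]),.66,-.13); print(z,p[:2],np.degrees(p[2]),i)
E
python3 b.py; python3 go.py .45 .15 .2 -22 .462 -.301 .06 -28.6
```

```text
top white area 0.17271203 0.34457383 c [0.48288223 0.23837048] th 13.293156
0.012 [ 0.57992768 -0.20120349] -34.23045882924905 0.8520754716981133
0.017 [ 0.579377   -0.20053882] -34.19137459101955 0.8515723270440252
t 0.8 tcp [0.2346 0.5793 0.2336] yaw -22.05 w 0.999 F [ 0.3 -0.3 -0.2] J [ 83.  22.   0.  -0. -68. -15.]
  travel cm [36.08 31.7   3.36] roll -0.05
t 0.8 tcp [0.2346 0.5793 0.2336] yaw -22.05 w 0.999 F [ 0.3 -0.3 -0.2] J [ 83.  22.   0.  -0. -68. -15.]
  travel cm [54.12 73.05 17.36] roll 6.55
```

>>> {"api": "arm_command", "payload": {
  "rows": [
    {"fingers": 45, "travel": [5, 4, 0], "roll": 0},
    {"fingers": 45, "travel": [9, 8, 0], "roll": 0},
    {"fingers": 45, "travel": [12.5, 11.5, 0], "roll": 0},
    {"fingers": 45, "travel": [16, 15, 0], "roll": 0},
    {"fingers": 45, "travel": [20, 18, 0], "roll": 0},
    {"fingers": 45, "travel": [23, 22, 0], "roll": 0},
    {"fingers": 45, "travel": [26, 26, 0], "roll": 0},
    {"fingers": 45, "travel": [29, 30, 0], "roll": 0},
    {"fingers": 45, "travel": [32, 34, 0], "roll": 0},
    {"fingers": 45, "travel": [35, 38, 0], "roll": 0}
  ]
}}

```text
time_s: 1.8
tcp_pos: [0.4116, 0.1121, 0.2341]
ee_rot: [[0.927, -0.375, 0.001], [-0.375, -0.927, 0.001], [0.001, -0.001, -1.0]]
wrist_force: [1.3, 0.2, -0.3]
gripper_width: 0.448
```

```bash
python3 go.py .462 -.301 .06 -28.6
```

```text
t 1.8 tcp [0.4116 0.1121 0.2341] yaw -22.0 w 0.448 F [ 1.3  0.2 -0.3] J [ 37.   2. -25.   0. -62.  31.]
  travel cm [20.13 36.44 17.38] roll 6.6
```

>>> {"api": "arm_command", "payload": {
  "rows": [
    {"fingers": 45, "travel": [2.4, 4.3, 1], "roll": 1},
    {"fingers": 45, "travel": [4.8, 8.7, 3], "roll": 2},
    {"fingers": 45, "travel": [7.2, 13, 5], "roll": 3},
    {"fingers": 45, "travel": [9.5, 17.5, 7], "roll": 4},
    {"fingers": 45, "travel": [12, 22, 9], "roll": 5},
    {"fingers": 45, "travel": [14.3, 26.3, 12], "roll": 6.6},
    {"fingers": 45, "travel": [16.7, 30.7, 14.5], "roll": 6.6},
    {"fingers": 45, "travel": [19, 35.1, 17], "roll": 6.6},
    {"fingers": 45, "travel": [19, 35.1, 17], "roll": 6.6},
    {"fingers": 45, "travel": [19, 35.1, 17], "roll": 6.6}
  ]
}}

```text
time_s: 2.8
tcp_pos: [0.4547, -0.2856, 0.0608]
ee_rot: [[0.875, -0.484, -0.004], [-0.484, -0.875, 0.001], [-0.004, 0.001, -1.0]]
wrist_force: [-0.4, -0.4, 0.1]
gripper_width: 0.45
```

```bash
python3 go.py .462 -.301 .013 -28.6; python3 - <<'E'
from h import *
for n in("top","scene"):
    im,d=capture(n); save(n+'1.png',im)
    u,v=proj(n,np.array([.462,-.301,.01])).astype(int); c=im[max(0,v-45):v+45,max(0,u-55):u+55]
    save(n+'1c.png',cv2.resize(c,(440,360),interpolation=cv2.INTER_CUBIC)); 
a,b=[cv2.imread(f'pics/{n}1c.png') for n in("top","scene")]; cv2.imwrite('pics/c1.png',np.hstack([a,b])[:, :800])
E
```

```text
t 2.8 tcp [ 0.4547 -0.2856  0.0608] yaw -28.93 w 0.45 F [-0.4 -0.4  0.1] J [-15.  25. -24.   0. -41.  76.]
  travel cm [1.4  0.99 4.78] roll -0.33
```

View pics/c1.png

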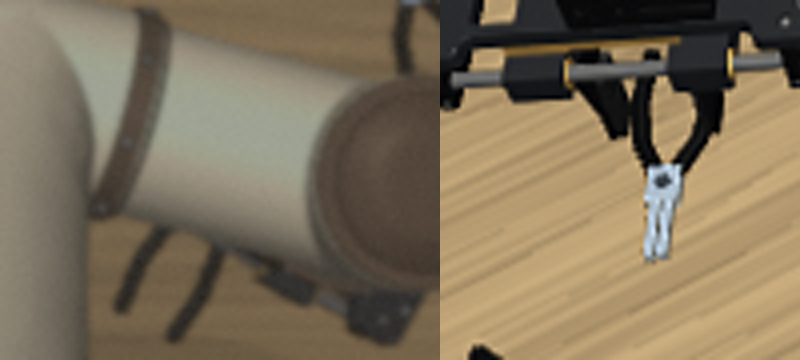

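Pictures: the top view is blocked by the arm. The scene crop shows the open fingers behind the pliers' joint, about 17 mm short, as measured. I'll correct that.

>>> {"api": "arm_command", "payload": {
  "rows": [
    {"fingers": 45, "travel": [1.4, 1.0, 0.5], "roll": -0.3},
    {"fingers": 45, "travel": [1.4, 1.0, 1.5], "roll": -0.3},
    {"fingers": 45, "travel": [1.4, 1.0, 2.5], "roll": -0.3},
    {"fingers": 45, "travel": [1.4, 1.0, 2.5], "roll": -0.3},
    {"fingers": 45, "travel": [1.4, 1.0, 2.5], "roll": -0.3}
  ]
}}

```text
time_s: 3.4
tcp_pos: [0.463, -0.2973, 0.0384]
ee_rot: [[0.881, -0.474, -0.001], [-0.474, -0.881, 0.0], [-0.001, 0.0, -1.0]]
wrist_force: [-0.9, -0.2, -0.4]
gripper_width: 0.452
```

```bash
python3 go.py .462 -.301 .013 -28.6;python3 go.py .462 -.301 .013 -28.6
```

```text
t 3.4 tcp [ 0.463  -0.2973  0.0384] yaw -28.28 w 0.452 F [-0.9 -0.2 -0.4] J [-16.  28. -23.   0. -39.  78.]
  travel cm [0.09 0.37 2.54] roll 0.32
t 3.4 tcp [ 0.463  -0.2973  0.0384] yaw -28.28 w 0.452 F [-0.9 -0.2 -0.4] J [-16.  28. -23.   0. -39.  78.]
  travel cm [0.09 0.37 2.54] roll 0.32
```

>>> {"api": "arm_command", "payload": {
  "rows": [
    {"fingers": 45, "travel": [0.1, 0.35, 0.8], "roll": 0.3},
    {"fingers": 45, "travel": [0.1, 0.35, 1.6], "roll": 0.3},
    {"fingers": 45, "travel": [0.1, 0.35, 2.3], "roll": 0.3},
    {"fingers": 45, "travel": [0.1, 0.35, 2.3], "roll": 0.3},
    {"fingers": 45, "travel": [0.1, 0.35, 2.3], "roll": 0.3}
  ]
}}

```text
time_s: 3.9
tcp_pos: [0.4624, -0.3017, 0.0152]
ee_rot: [[0.878, -0.479, -0.001], [-0.479, -0.878, 0.0], [-0.001, 0.0, -1.0]]
wrist_force: [0.4, -0.1, -0.1]
gripper_width: 0.452
```

```bash
python3 go.py .462 -.301 .013 -28.6; python3 - <<'E'
from h import *
im,d=capture("scene"); u,v=proj("scene",np.array([.462,-.301,.01])).astype(int); c=im[v-45:v+45,u-60:u+60]
save('c2.png',cv2.resize(c,(720,540),interpolation=cv2.INTER_CUBIC)); print(u,v)
E
```

```text
t 3.9 tcp [ 0.4624 -0.3017  0.0152] yaw -28.64 w 0.452 F [ 0.4 -0.1 -0.1] J [-16.  30. -24.   0. -36.  78.]
  travel cm [-0.07 -0.04  0.22] roll -0.04
156 268
```

View pics/c2.png

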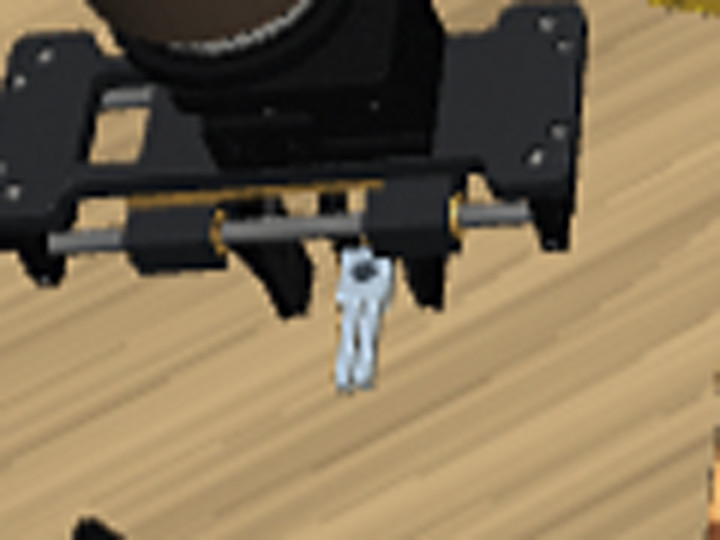

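The crop shows the joint (365,270) midway between the fingertips (290,310) and (430,300). I'll go down 2 mm and grip.

>>> {"api": "arm_command", "payload": {
  "rows": [
    {"fingers": 45, "travel": [0, 0, 0.2], "roll": 0},
    {"fingers": 10, "travel": [0, 0, 0.2], "roll": 0},
    {"fingers": 5, "travel": [0, 0, 0.2], "roll": 0},
    {"fingers": 5, "travel": [0, 0, 0.2], "roll": 0},
    {"fingers": 5, "travel": [0, 0, 0.2], "roll": 0},
    {"fingers": 5, "travel": [0, 0, 0.2], "roll": 0}
  ]
}}

```text
time_s: 4.55
tcp_pos: [0.4626, -0.3017, 0.0137]
ee_rot: [[0.878, -0.479, 0.0], [-0.479, -0.878, -0.0], [0.0, -0.0, -1.0]]
wrist_force: [0.4, 0.6, 0.2]
gripper_width: 0.2
```

```bash
python3 go.py .462 -.301 .013 -28.6 .462 -.301 .09 -28.6
```

```text
t 4.55 tcp [ 0.4626 -0.3017  0.0137] yaw -28.65 w 0.2 F [0.4 0.6 0.2] J [-16.  30. -24.   0. -36.  78.]
  travel cm [-0.09 -0.03  0.07] roll -0.05
t 4.55 tcp [ 0.4626 -0.3017  0.0137] yaw -28.65 w 0.2 F [0.4 0.6 0.2] J [-16.  30. -24.   0. -36.  78.]
  travel cm [-0.09 -0.03 -7.63] roll -0.05
```

>>> {"api": "arm_command", "payload": {
  "rows": [
    {"fingers": 5, "travel": [0, 0, -1.5], "roll": 0},
    {"fingers": 5, "travel": [0, 0, -4], "roll": 0},
    {"fingers": 5, "travel": [-0.9, -2, -7], "roll": -2},
    {"fingers": 5, "travel": [-2.8, -6, -8], "roll": -6},
    {"fingers": 5, "travel": [-4.7, -10, -8], "roll": -10},
    {"fingers": 5, "travel": [-6.6, -14, -8], "roll": -14},
    {"fingers": 5, "travel": [-8.5, -18, -8], "roll": -18},
    {"fingers": 5, "travel": [-10.4, -22, -8], "roll": -22},
    {"fingers": 5, "travel": [-12.3, -26, -8], "roll": -26},
    {"fingers": 5, "travel": [-14.2, -30, -8], "roll": -30}
  ]
}}

```text
time_s: 5.55
tcp_pos: [0.4814, 0.0314, 0.0936]
ee_rot: [[1.0, 0.027, 0.0], [0.027, -1.0, 0.0], [0.0, -0.0, -1.0]]
wrist_force: [1.0, -0.8, -0.9]
gripper_width: 0.203
```

```bash
python3 go.py .498 .285 .09 13.25
```

```text
t 5.55 tcp [0.4814 0.0314 0.0936] yaw 1.52 w 0.203 F [ 1.  -0.8 -0.9] J [ 23.  17. -30.  -0. -43.  68.]
  travel cm [  2.33 -25.3    0.36] roll -11.73
```

>>> {"api": "arm_command", "payload": {
  "rows": [
    {"fingers": 5, "travel": [0.4, -4, 0], "roll": -2},
    {"fingers": 5, "travel": [0.8, -8, 0], "roll": -4},
    {"fingers": 5, "travel": [1.2, -12.5, 0.3], "roll": -6},
    {"fingers": 5, "travel": [1.6, -17, 0.3], "roll": -8},
    {"fingers": 5, "travel": [2, -21, 0.3], "roll": -10},
    {"fingers": 5, "travel": [2.2, -23.5, 0.3], "roll": -11.7},
    {"fingers": 5, "travel": [2.3, -25, 0.3], "roll": -11.7},
    {"fingers": 5, "travel": [2.3, -25, 1], "roll": -11.7},
    {"fingers": 5, "travel": [2.3, -25, 2], "roll": -11.7},
    {"fingers": 5, "travel": [2.3, -25, 2], "roll": -11.7}
  ]
}}

```text
time_s: 6.55
tcp_pos: [0.4973, 0.2776, 0.0714]
ee_rot: [[0.975, 0.224, -0.004], [0.224, -0.975, -0.003], [-0.005, 0.002, -1.0]]
wrist_force: [0.0, -0.5, -0.2]
gripper_width: 0.199
```

```bash
python3 go.py .498 .285 .025 13.25; python3 - <<'E'
from h import *
im,d=capture("scene"); u,v=proj("scene",np.array([.498,.285,.05])).astype(int); c=im[v-60:v+60,u-80:u+80]
save('c3.png',cv2.resize(c,(800,600),interpolation=cv2.INTER_CUBIC)); print(u,v)
E
```

```text
t 6.55 tcp [0.4973 0.2776 0.0714] yaw 12.92 w 0.199 F [ 0.  -0.5 -0.2] J [ 45.  26. -19.  -0. -45.  58.]
  travel cm [ 0.25 -0.72  4.63] roll -0.33
379 159
```

View pics/c3.png

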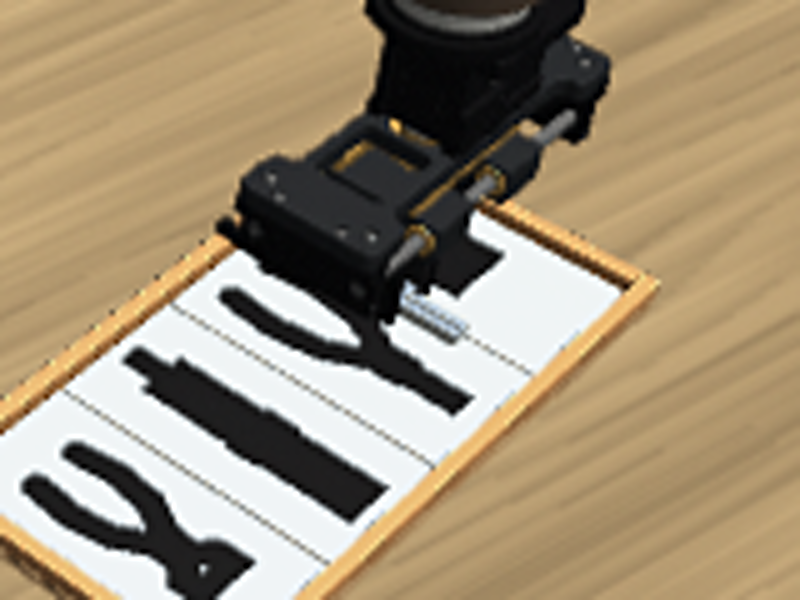

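The pliers are held level above their panel, with the jaws pointing along the drawn ones. I'll lower them.

>>> {"api": "arm_command", "payload": {
  "rows": [
    {"fingers": 5, "travel": [0.25, -0.7, 0.5], "roll": -0.3},
    {"fingers": 5, "travel": [0.25, -0.7, 1.5], "roll": -0.3},
    {"fingers": 5, "travel": [0.25, -0.7, 2.5], "roll": -0.3},
    {"fingers": 5, "travel": [0.25, -0.7, 3.2], "roll": -0.3},
    {"fingers": 5, "travel": [0.25, -0.7, 3.2], "roll": -0.3},
    {"fingers": 5, "travel": [0.25, -0.7, 3.2], "roll": -0.3}
  ]
}}

```text
time_s: 7.2
tcp_pos: [0.4997, 0.2874, 0.0413]
ee_rot: [[0.973, 0.231, -0.0], [0.231, -0.973, -0.001], [-0.0, 0.0, -1.0]]
wrist_force: [0.3, 1.0, -1.4]
gripper_width: 0.197
```

```bash
python3 go.py .498 .285 .0247 13.25
```

```text
t 7.2 tcp [0.4997 0.2874 0.0413] yaw 13.36 w 0.197 F [ 0.3  1.  -1.4] J [ 46.  29. -20.   0. -41.  57.]
  travel cm [-0.22  0.2   1.66] roll 0.11
```

>>> {"api": "arm_command", "payload": {
  "rows": [
    {"fingers": 5, "travel": [-0.2, 0.2, 0.4], "roll": 0.1},
    {"fingers": 5, "travel": [-0.2, 0.2, 0.8], "roll": 0.1},
    {"fingers": 5, "travel": [-0.2, 0.2, 1.2], "roll": 0.1},
    {"fingers": 5, "travel": [-0.2, 0.2, 1.4], "roll": 0.1},
    {"fingers": 5, "travel": [-0.2, 0.2, 1.4], "roll": 0.1},
    {"fingers": 5, "travel": [-0.2, 0.2, 1.4], "roll": 0.1}
  ]
}}

```text
time_s: 7.8
tcp_pos: [0.4983, 0.2852, 0.0275]
ee_rot: [[0.973, 0.229, 0.0], [0.229, -0.973, 0.0], [0.0, -0.0, -1.0]]
wrist_force: [-0.9, -0.3, -0.6]
gripper_width: 0.206
```

```bash
python3 go.py .498 .285 .0247 13.25
```

```text
t 7.8 tcp [0.4983 0.2852 0.0275] yaw 13.26 w 0.206 F [-0.9 -0.3 -0.6] J [ 46.  30. -20.   0. -39.  57.]
  travel cm [-0.03  0.01  0.28] roll 0.01
```

>>> {"api": "arm_command", "payload": {
  "rows": [
    {"fingers": 5, "travel": [0, 0, 0.1], "roll": 0},
    {"fingers": 5, "travel": [0, 0, 0.2], "roll": 0},
    {"fingers": 5, "travel": [0, 0, 0.25], "roll": 0},
    {"fingers": 5, "travel": [0, 0, 0.3], "roll": 0},
    {"fingers": 5, "travel": [0, 0, 0.3], "roll": 0},
    {"fingers": 5, "travel": [0, 0, 0.3], "roll": 0}
  ]
}}

```text
time_s: 8.4
tcp_pos: [0.4982, 0.2851, 0.0247]
ee_rot: [[0.973, 0.229, 0.0], [0.229, -0.973, 0.0], [0.0, -0.0, -1.0]]
wrist_force: [-1.1, -0.3, 0.9]
gripper_width: 0.202
```

```bash
python3 go.py .498 .285 .0247 13.25
```

```text
t 8.4 tcp [0.4982 0.2851 0.0247] yaw 13.26 w 0.202 F [-1.1 -0.3  0.9] J [ 46.  30. -21.   0. -39.  57.]
  travel cm [-0.02  0.01  0.  ] roll 0.01
```

>>> {"api": "arm_command", "payload": {
  "rows": [
    {"fingers": 5, "travel": [0, 0, 0.05], "roll": 0},
    {"fingers": 26, "travel": [0, 0, 0.05], "roll": 0},
    {"fingers": 36, "travel": [0, 0, 0.05], "roll": 0},
    {"fingers": 40, "travel": [0, 0, 0.05], "roll": 0},
    {"fingers": 40, "travel": [0, 0, 0.05], "roll": 0},
    {"fingers": 40, "travel": [0, 0, -1.5], "roll": 0},
    {"fingers": 45, "travel": [0, 0, -4], "roll": 0},
    {"fingers": 45, "travel": [0, 0, -8], "roll": 0},
    {"fingers": 45, "travel": [0, 3, -10], "roll": 0},
    {"fingers": 45, "travel": [0, 7, -10], "roll": 0}
  ]
}}

```text
time_s: 9.4
tcp_pos: [0.5164, 0.2189, 0.1284]
ee_rot: [[0.972, 0.233, 0.007], [0.233, -0.972, 0.005], [0.008, -0.003, -1.0]]
wrist_force: [0.3, -0.4, -0.4]
gripper_width: 0.448
```

```bash
python3 go.py .58 -.41 .08 16.3
```

```text
t 9.4 tcp [0.5164 0.2189 0.1284] yaw 13.47 w 0.448 F [ 0.3 -0.4 -0.4] J [ 40.  21. -17.   0. -51.  64.]
  travel cm [-8.51 62.66  4.58] roll -2.83
```

>>> {"api": "arm_command", "payload": {
  "rows": [
    {"fingers": 45, "travel": [-0.6, 4.6, 0], "roll": 0},
    {"fingers": 45, "travel": [-1.2, 9.2, 0], "roll": -1},
    {"fingers": 45, "travel": [-1.9, 13.8, 0], "roll": -1.5},
    {"fingers": 45, "travel": [-2.5, 18.4, 0], "roll": -2},
    {"fingers": 45, "travel": [-3.1, 23, 0], "roll": -2.8},
    {"fingers": 45, "travel": [-3.8, 27.6, 0], "roll": -2.8},
    {"fingers": 45, "travel": [-4.4, 32.2, 0], "roll": -2.8},
    {"fingers": 45, "travel": [-5, 36.8, 0], "roll": -2.8},
    {"fingers": 45, "travel": [-5.6, 41.4, 0], "roll": -2.8},
    {"fingers": 45, "travel": [-6.2, 46, 0], "roll": -2.8}
  ]
}}

```text
time_s: 10.4
tcp_pos: [0.5593, -0.247, 0.1245]
ee_rot: [[0.961, 0.276, 0.0], [0.276, -0.961, 0.0], [0.0, 0.0, -1.0]]
wrist_force: [1.0, 0.4, 0.5]
gripper_width: 0.45
```

```bash
python3 go.py .58 -.41 .06 16.3
```

```text
t 10.4 tcp [ 0.5593 -0.247   0.1245] yaw 16.05 w 0.45 F [1.  0.4 0.5] J [ -9.  26. -10.  -0. -54. 115.]
  travel cm [-2.52 16.24  6.45] roll -0.25
```

>>> {"api": "arm_command", "payload": {
  "rows": [
    {"fingers": 45, "travel": [-0.8, 4.2, 1], "roll": -0.2},
    {"fingers": 45, "travel": [-1.4, 8.4, 3], "roll": -0.2},
    {"fingers": 45, "travel": [-2, 12.5, 5], "roll": -0.2},
    {"fingers": 45, "travel": [-2.4, 15.6, 6.4], "roll": -0.2},
    {"fingers": 45, "travel": [-2.4, 15.6, 6.4], "roll": -0.2},
    {"fingers": 45, "travel": [-2.4, 15.6, 6.4], "roll": -0.2},
    {"fingers": 45, "travel": [-2.4, 15.6, 6.4], "roll": -0.2},
    {"fingers": 45, "travel": [-2.4, 15.6, 6.4], "roll": -0.2}
  ]
}}

```text
time_s: 11.2
tcp_pos: [0.5801, -0.4005, 0.0618]
ee_rot: [[0.96, 0.281, 0.001], [0.281, -0.96, -0.001], [0.001, 0.001, -1.0]]
wrist_force: [-0.5, 0.1, -0.3]
gripper_width: 0.45
```

```bash
python3 go.py .5797 -.41 .03 16.3
cat > obs.py <<'E'
import sys
from fit import *
# re-measure placed tools: python3 obs.py name.. ; prints tool pose minus target per camera
DK=0
def placed(n,im,names,show=None):
    im0=np.load(n+'0.npz')['im']; t=targets(n,im0); vs=[]
    for nm in names:
        a0=rect(n,im0,.35,.65,.02,.45,.011,S); g=cv2.cvtColor(a0,cv2.COLOR_RGB2GRAY)
        dark=(g<(85 if n=='top' else 110)).astype(np.float32)
        T=warp(dark,t[nm],.65,.45); T[:,:12]=0;T[:,-12:]=0
        if nm in('pliers','nippers'): T[-15:]=0
        else: T[-22:]=0
        zz=dict(pliers=.019,nippers=.019,clamp=.026,block=.051)[nm]
        a=rect(n,im,.35,.65,.02,.45,zz,S); hs=cv2.cvtColor(a,cv2.COLOR_RGB2HSV)
        vs.append(a); 
    return t,vs
E
python3 - <<'E'
from fit import *
im,d=capture('top'); np.savez('top2.npz',im=im,d=d); i2,d2=capture('scene'); np.savez('scene2.npz',im=i2,d=d2)
a=rect('top',im,.36,.62,.13,.45,.017,1200); b=rect('scene',i2,.36,.62,.13,.45,.017,1200)
u,v=proj("scene",np.array([.58,-.41,.02])).astype(int); c=cv2.resize(i2[v-45:v+45,u-60:u+60],(384,288)); 
o=np.zeros((600,800,3),np.uint8); o[:312,:384]=a[:312,:384]; o[:312,400:784]=b[:312,:384]; o[312:600,:384]=c; save('c4.png',o)
E
```

```text
t 11.2 tcp [ 0.5801 -0.4005  0.0618] yaw 16.34 w 0.45 F [-0.5  0.1 -0.3] J [-22.  38.   1.   0. -54. 128.]
  travel cm [-0.31  0.89  3.18] roll 0.04
```

View pics/c4.png

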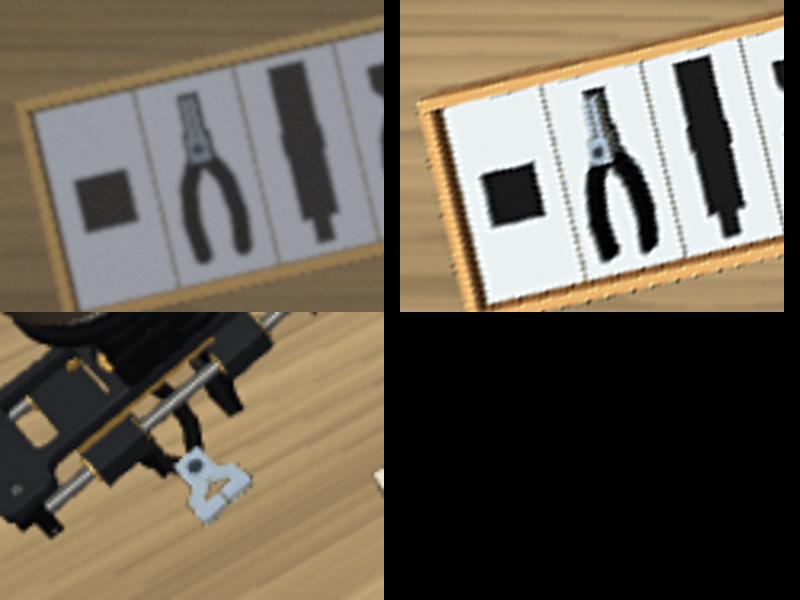

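Upper crops: the pliers cover their outline in both cameras, with jaws at (190,120) and (597,120). Lower crop: the nippers' joint is at (195,465) ahead of the open fingers. Descending.

>>> {"api": "arm_command", "payload": {
  "rows": [
    {"fingers": 45, "travel": [-0.3, 0.9, 1], "roll": 0},
    {"fingers": 45, "travel": [-0.3, 0.9, 2], "roll": 0},
    {"fingers": 45, "travel": [-0.3, 0.9, 3.2], "roll": 0},
    {"fingers": 45, "travel": [-0.3, 0.9, 3.2], "roll": 0},
    {"fingers": 45, "travel": [-0.3, 0.9, 3.2], "roll": 0},
    {"fingers": 45, "travel": [-0.3, 0.9, 3.2], "roll": 0}
  ]
}}

```text
time_s: 11.9
tcp_pos: [0.5794, -0.4112, 0.0287]
ee_rot: [[0.96, 0.28, 0.0], [0.28, -0.96, -0.0], [0.0, 0.0, -1.0]]
wrist_force: [0.6, -0.9, 0.4]
gripper_width: 0.45
```

```bash
python3 go.py .5797 -.41 .0135 16.3
```

```text
t 11.9 tcp [ 0.5794 -0.4112  0.0287] yaw 16.26 w 0.45 F [ 0.6 -0.9  0.4] J [-22.  40.   1.   0. -51. 129.]
  travel cm [ 0.06 -0.1   1.52] roll -0.04
```

>>> {"api": "arm_command", "payload": {
  "rows": [
    {"fingers": 45, "travel": [0.05, -0.1, 0.5], "roll": 0},
    {"fingers": 45, "travel": [0.05, -0.1, 1], "roll": 0},
    {"fingers": 45, "travel": [0.05, -0.1, 1.5], "roll": 0},
    {"fingers": 45, "travel": [0.05, -0.1, 1.5], "roll": 0},
    {"fingers": 45, "travel": [0.05, -0.1, 1.5], "roll": 0},
    {"fingers": 5, "travel": [0.05, -0.1, 1.5], "roll": 0},
    {"fingers": 5, "travel": [0.05, -0.1, 1.5], "roll": 0},
    {"fingers": 5, "travel": [0.05, -0.1, 1.5], "roll": 0},
    {"fingers": 5, "travel": [0.05, -0.1, 1.5], "roll": 0},
    {"fingers": 5, "travel": [0.05, -0.1, 1.5], "roll": 0}
  ]
}}

```text
time_s: 12.9
tcp_pos: [0.579, -0.41, 0.0137]
ee_rot: [[0.96, 0.28, -0.001], [0.28, -0.96, 0.0], [-0.001, -0.0, -1.0]]
wrist_force: [-1.5, -1.4, 2.2]
gripper_width: 0.208
```

```bash
python3 go.py .5797 -.41 .0135 16.3 .5366 .1186 .09 13.25
```

```text
t 12.9 tcp [ 0.579  -0.41    0.0137] yaw 16.25 w 0.208 F [-1.5 -1.4  2.2] J [-22.  41.   0.   0. -49. 129.]
  travel cm [0.07 0.02 0.02] roll -0.05
t 12.9 tcp [ 0.579  -0.41    0.0137] yaw 16.25 w 0.208 F [-1.5 -1.4  2.2] J [-22.  41.   0.   0. -49. 129.]
  travel cm [ 10.72 -51.94  -7.62] roll 3.0
```

>>> {"api": "arm_command", "payload": {
  "rows": [
    {"fingers": 5, "travel": [0, 0, -1.5], "roll": 0},
    {"fingers": 5, "travel": [0, 0, -4], "roll": 0},
    {"fingers": 5, "travel": [0.4, -2, -7], "roll": 0},
    {"fingers": 5, "travel": [1.2, -6, -8], "roll": 0.5},
    {"fingers": 5, "travel": [2.1, -10.2, -8], "roll": 1},
    {"fingers": 5, "travel": [3, -14.6, -8], "roll": 1.5},
    {"fingers": 5, "travel": [3.9, -19, -8], "roll": 2},
    {"fingers": 5, "travel": [4.8, -23.4, -8], "roll": 2.5},
    {"fingers": 5, "travel": [5.7, -27.8, -8], "roll": 3},
    {"fingers": 5, "travel": [6.6, -32.2, -8], "roll": 3}
  ]
}}

```text
time_s: 13.9
tcp_pos: [0.5528, -0.0804, 0.0948]
ee_rot: [[0.973, 0.229, 0.002], [0.229, -0.973, 0.0], [0.002, 0.0, -1.0]]
wrist_force: [2.0, 0.5, -0.3]
gripper_width: 0.209
```

```bash
python3 go.py .536 .1185 .06 13.25
```

```text
t 13.9 tcp [ 0.5528 -0.0804  0.0948] yaw 13.25 w 0.209 F [ 2.   0.5 -0.3] J [  8.  24. -19.   0. -47.  95.]
  travel cm [  2.92 -19.74   3.48] roll 0.0
```

>>> {"api": "arm_command", "payload": {
  "rows": [
    {"fingers": 5, "travel": [0.6, -4.2, 0.5], "roll": 0},
    {"fingers": 5, "travel": [1.2, -8.4, 0.5], "roll": 0},
    {"fingers": 5, "travel": [1.8, -12.6, 1], "roll": 0},
    {"fingers": 5, "travel": [2.4, -16.5, 1.5], "roll": 0},
    {"fingers": 5, "travel": [2.8, -19, 2.5], "roll": 0},
    {"fingers": 5, "travel": [2.8, -19, 3.4], "roll": 0},
    {"fingers": 5, "travel": [2.8, -19, 3.4], "roll": 0},
    {"fingers": 5, "travel": [2.8, -19, 3.4], "roll": 0},
    {"fingers": 5, "travel": [2.8, -19, 3.4], "roll": 0}
  ]
}}

```text
time_s: 14.8
tcp_pos: [0.5367, 0.1082, 0.0602]
ee_rot: [[0.974, 0.228, 0.001], [0.228, -0.974, 0.0], [0.001, -0.0, -1.0]]
wrist_force: [-0.3, -0.2, -0.4]
gripper_width: 0.207
```

```bash
python3 go.py .536 .1185 .025 13.25
```

```text
t 14.8 tcp [0.5367 0.1082 0.0602] yaw 13.17 w 0.207 F [-0.3 -0.2 -0.4] J [ 28.  25. -23.   0. -42.  75.]
  travel cm [ 0.16 -1.02  3.52] roll -0.08
```

>>> {"api": "arm_command", "payload": {
  "rows": [
    {"fingers": 5, "travel": [0.15, -1, 0.5], "roll": -0.1},
    {"fingers": 5, "travel": [0.15, -1, 1.2], "roll": -0.1},
    {"fingers": 5, "travel": [0.15, -1, 2], "roll": -0.1},
    {"fingers": 5, "travel": [0.15, -1, 2], "roll": -0.1},
    {"fingers": 5, "travel": [0.15, -1, 2], "roll": -0.1},
    {"fingers": 5, "travel": [0.15, -1, 2], "roll": -0.1}
  ]
}}

```text
time_s: 15.4
tcp_pos: [0.5355, 0.1191, 0.0396]
ee_rot: [[0.973, 0.231, 0.0], [0.231, -0.973, -0.0], [0.0, 0.0, -1.0]]
wrist_force: [0.0, -0.7, -1.3]
gripper_width: 0.202
```

```bash
python3 go.py .536 .1185 .0245 13.25
```

```text
t 15.4 tcp [0.5355 0.1191 0.0396] yaw 13.35 w 0.202 F [ 0.  -0.7 -1.3] J [ 29.  27. -24.   0. -39.  74.]
  travel cm [0.03 0.07 1.51] roll 0.1
```

>>> {"api": "arm_command", "payload": {
  "rows": [
    {"fingers": 5, "travel": [0, 0.07, 0.4], "roll": 0.1},
    {"fingers": 5, "travel": [0, 0.07, 0.8], "roll": 0.1},
    {"fingers": 5, "travel": [0, 0.07, 1.2], "roll": 0.1},
    {"fingers": 5, "travel": [0, 0.07, 1.35], "roll": 0.1},
    {"fingers": 5, "travel": [0, 0.07, 1.45], "roll": 0.1},
    {"fingers": 5, "travel": [0, 0.07, 1.5], "roll": 0.1},
    {"fingers": 5, "travel": [0, 0.07, 1.5], "roll": 0.1},
    {"fingers": 5, "travel": [0, 0.07, 1.5], "roll": 0.1}
  ]
}}

```text
time_s: 16.2
tcp_pos: [0.5355, 0.1184, 0.0247]
ee_rot: [[0.973, 0.229, -0.0], [0.229, -0.973, -0.0], [-0.0, 0.0, -1.0]]
wrist_force: [0.1, -0.5, 0.6]
gripper_width: 0.206
```

```bash
python3 go.py .536 .1185 .0247 13.25
```

```text
t 16.2 tcp [0.5355 0.1184 0.0247] yaw 13.26 w 0.206 F [ 0.1 -0.5  0.6] J [ 29.  29. -24.   0. -37.  74.]
  travel cm [ 0.06 -0.   -0.  ] roll 0.01
```

>>> {"api": "arm_command", "payload": {
  "rows": [
    {"fingers": 5, "travel": [0, 0, 0.05], "roll": 0},
    {"fingers": 26, "travel": [0, 0, 0.05], "roll": 0},
    {"fingers": 36, "travel": [0, 0, 0.05], "roll": 0},
    {"fingers": 40, "travel": [0, 0, 0.05], "roll": 0},
    {"fingers": 40, "travel": [0, 0, 0.05], "roll": 0},
    {"fingers": 40, "travel": [0, 0, -1.5], "roll": 0},
    {"fingers": 50, "travel": [0, 0, -4], "roll": 0},
    {"fingers": 60, "travel": [0, 0, -8], "roll": 0},
    {"fingers": 60, "travel": [0, 3, -8], "roll": 4},
    {"fingers": 60, "travel": [0, 7, -8], "roll": 10}
  ]
}}

```text
time_s: 17.2
tcp_pos: [0.5529, 0.0513, 0.1063]
ee_rot: [[0.998, 0.057, 0.004], [0.057, -0.998, 0.002], [0.004, -0.001, -1.0]]
wrist_force: [0.7, 0.4, -0.6]
gripper_width: 0.582
```

```bash
python3 go.py .581 -.2015 .08 -34
```

```text
t 17.2 tcp [0.5529 0.0513 0.1063] yaw 3.24 w 0.582 F [ 0.7  0.4 -0.6] J [ 22.  22. -19.  -0. -48.  71.]
  travel cm [ 1.37 25.4   2.6 ] roll 37.24
```

>>> {"api": "arm_command", "payload": {
  "rows": [
    {"fingers": 60, "travel": [0.2, 4.2, 0], "roll": 6},
    {"fingers": 60, "travel": [0.4, 8.6, 0], "roll": 12},
    {"fingers": 60, "travel": [0.7, 13, 0], "roll": 19},
    {"fingers": 60, "travel": [0.9, 17.2, 0], "roll": 26},
    {"fingers": 60, "travel": [1.2, 21.4, 0], "roll": 32},
    {"fingers": 60, "travel": [1.4, 24.5, 1], "roll": 37},
    {"fingers": 60, "travel": [1.4, 25, 2.6], "roll": 37},
    {"fingers": 60, "travel": [1.4, 25, 4], "roll": 37},
    {"fingers": 60, "travel": [1.4, 25, 4], "roll": 37},
    {"fingers": 60, "travel": [1.4, 25, 4], "roll": 37}
  ]
}}

```text
time_s: 18.2
tcp_pos: [0.5798, -0.1978, 0.0643]
ee_rot: [[0.832, -0.554, -0.001], [-0.554, -0.832, -0.0], [-0.0, 0.001, -1.0]]
wrist_force: [0.0, 0.3, 0.1]
gripper_width: 0.599
```

```bash
python3 go.py .581 -.2015 .035 -34; python3 - <<'E'
from fit import *
im,d=capture('top'); i2,d2=capture('scene'); np.savez('top3.npz',im=im); np.savez('scene3.npz',im=i2)
a=rect('top',im,.36,.62,.05,.37,.017,1200); b=rect('scene',i2,.36,.62,.05,.37,.017,1200)
u,v=proj("scene",np.array([.58,-.2,.02])).astype(int); c=cv2.resize(i2[v-45:v+45,u-60:u+60],(384,288)); 
o=np.zeros((600,800,3),np.uint8); o[:312,:384]=a[:312,:384]; o[:312,400:784]=b[:312,:384]; o[312:600,:384]=c; save('c5.png',o)
E
```

```text
t 18.2 tcp [ 0.5798 -0.1978  0.0643] yaw -33.66 w 0.599 F [0.  0.3 0.1] J [ -4.  30. -13.   0. -47.  60.]
  travel cm [0.3  0.24 2.93] roll 0.34
```

View pics/c5.png

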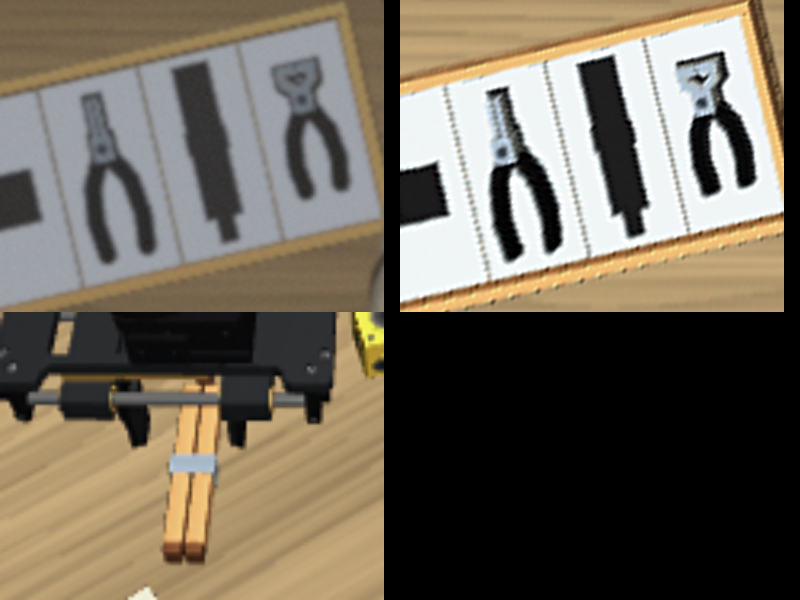

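The nippers cover their outline in both cameras (296,130 and 708,125). In the lower crop the band's top is at (193,464), which I'll convert to check the clamp's position.

```bash
python3 go.py .581 -.2015 .013 -34; python3 - <<'E'
from h import *
f,cx,cy,o,R=cal('scene'); u,v=proj("scene",np.array([.58,-.2,.02])).astype(int)
for a,b in[(193,152),(171,151),(216,151)]:
    U=u-60+a/3.2;V=v-45+b/3.2; r=R@np.array([(U-cx)/f,(V-cy)/f,1]); print((o+r*(.018-o[2])/r[2]).round(4))
E
```

```text
t 18.3 tcp [ 0.5805 -0.1977  0.0654] yaw -33.65 w 0.604 F [ 0.3  0.3 -0.3] J [ -4.  30. -13.   0. -47.  60.]
  travel cm [0.24 0.29 5.24] roll 0.35
[ 0.5828 -0.2023  0.018 ]
[ 0.5744 -0.2139  0.018 ]
[ 0.5903 -0.1896  0.018 ]
```

Band at about (0.583, −0.202), which agrees with the fit.

>>> {"api": "arm_command", "payload": {
  "rows": [
    {"fingers": 60, "travel": [0.3, 0.3, 1], "roll": 0.3},
    {"fingers": 60, "travel": [0.3, 0.3, 2.2], "roll": 0.3},
    {"fingers": 60, "travel": [0.3, 0.3, 3.4], "roll": 0.3},
    {"fingers": 60, "travel": [0.3, 0.3, 3.4], "roll": 0.3},
    {"fingers": 60, "travel": [0.3, 0.3, 3.4], "roll": 0.3},
    {"fingers": 60, "travel": [0.3, 0.3, 3.4], "roll": 0.3}
  ]
}}

```text
time_s: 18.9
tcp_pos: [0.5809, -0.2027, 0.0307]
ee_rot: [[0.829, -0.56, 0.0], [-0.56, -0.829, -0.0], [0.001, -0.0, -1.0]]
wrist_force: [-0.2, -0.0, 0.3]
gripper_width: 0.602
```

```bash
python3 go.py .582 -.202 .0135 -34
```

```text
t 18.9 tcp [ 0.5809 -0.2027  0.0307] yaw -34.04 w 0.602 F [-0.2 -0.   0.3] J [ -4.  33. -14.   0. -43.  60.]
  travel cm [ 0.05 -0.12  1.72] roll -0.04
```

>>> {"api": "arm_command", "payload": {
  "rows": [
    {"fingers": 60, "travel": [0.05, -0.1, 0.5], "roll": 0},
    {"fingers": 60, "travel": [0.05, -0.1, 1.1], "roll": 0},
    {"fingers": 60, "travel": [0.05, -0.1, 1.7], "roll": 0},
    {"fingers": 60, "travel": [0.05, -0.1, 1.7], "roll": 0},
    {"fingers": 60, "travel": [0.05, -0.1, 1.7], "roll": 0},
    {"fingers": 15, "travel": [0.05, -0.1, 1.7], "roll": 0},
    {"fingers": 15, "travel": [0.05, -0.1, 1.7], "roll": 0},
    {"fingers": 15, "travel": [0.05, -0.1, 1.7], "roll": 0},
    {"fingers": 15, "travel": [0.05, -0.1, 1.7], "roll": 0},
    {"fingers": 15, "travel": [0.05, -0.1, 1.7], "roll": 0}
  ]
}}

```text
time_s: 19.9
tcp_pos: [0.5817, -0.2021, 0.0137]
ee_rot: [[0.829, -0.56, 0.0], [-0.56, -0.829, -0.0], [0.0, -0.0, -1.0]]
wrist_force: [0.1, -0.7, 0.3]
gripper_width: 0.34
```

```bash
python3 go.py .582 -.202 .0135 -34 .5033 .1986 .1 13.25
```

```text
t 19.9 tcp [ 0.5817 -0.2021  0.0137] yaw -34.04 w 0.34 F [ 0.1 -0.7  0.3] J [ -4.  34. -15.   0. -41.  60.]
  travel cm [ 0.02 -0.03  0.02] roll -0.04
t 19.9 tcp [ 0.5817 -0.2021  0.0137] yaw -34.04 w 0.34 F [ 0.1 -0.7  0.3] J [ -4.  34. -15.   0. -41.  60.]
  travel cm [-28.92 -28.82  -8.63] roll -47.29
```

>>> {"api": "arm_command", "payload": {
  "rows": [
    {"fingers": 15, "travel": [0, 0, -1.5], "roll": 0},
    {"fingers": 15, "travel": [0, 0, -4.5], "roll": 0},
    {"fingers": 15, "travel": [-0.5, -0.5, -8.5], "roll": -2},
    {"fingers": 15, "travel": [-3, -3, -9], "roll": -7},
    {"fingers": 15, "travel": [-6, -6, -9], "roll": -13},
    {"fingers": 15, "travel": [-9, -9, -9], "roll": -19},
    {"fingers": 15, "travel": [-12, -12, -9], "roll": -25},
    {"fingers": 15, "travel": [-15, -15, -9], "roll": -31},
    {"fingers": 15, "travel": [-18, -18, -9], "roll": -37},
    {"fingers": 15, "travel": [-21, -21, -9], "roll": -43}
  ]
}}

```text
time_s: 20.9
tcp_pos: [0.5245, 0.091, 0.1037]
ee_rot: [[0.987, 0.16, 0.0], [0.16, -0.987, 0.0], [0.0, -0.0, -1.0]]
wrist_force: [0.8, -0.1, -0.7]
gripper_width: 0.344
```

```bash
python3 go.py .5033 .1986 .06 13.25
```

```text
t 20.9 tcp [0.5245 0.091  0.1037] yaw 9.2 w 0.344 F [ 0.8 -0.1 -0.7] J [ 27.  21. -22.  -0. -47.  72.]
  travel cm [ -0.37 -10.96   4.37] roll -4.05
```

>>> {"api": "arm_command", "payload": {
  "rows": [
    {"fingers": 15, "travel": [-0.1, -4, 0], "roll": -1.5},
    {"fingers": 15, "travel": [-0.2, -7.5, 0], "roll": -3},
    {"fingers": 15, "travel": [-0.4, -10.5, 1], "roll": -4},
    {"fingers": 15, "travel": [-0.4, -10.5, 2.5], "roll": -4},
    {"fingers": 15, "travel": [-0.4, -10.5, 4.3], "roll": -4},
    {"fingers": 15, "travel": [-0.4, -10.5, 4.3], "roll": -4},
    {"fingers": 15, "travel": [-0.4, -10.5, 4.3], "roll": -4},
    {"fingers": 15, "travel": [-0.4, -10.5, 4.3], "roll": -4}
  ]
}}

```text
time_s: 21.7
tcp_pos: [0.5055, 0.1927, 0.0615]
ee_rot: [[0.975, 0.224, 0.002], [0.224, -0.975, 0.001], [0.002, -0.0, -1.0]]
wrist_force: [0.2, 0.7, -0.3]
gripper_width: 0.342
```

```bash
python3 go.py .5033 .1986 .04 13.25
```

```text
t 21.7 tcp [0.5055 0.1927 0.0615] yaw 12.95 w 0.342 F [ 0.2  0.7 -0.3] J [ 38.  25. -24.   0. -41.  65.]
  travel cm [-0.09 -0.62  2.15] roll -0.3
```

>>> {"api": "arm_command", "payload": {
  "rows": [
    {"fingers": 15, "travel": [-0.1, -0.6, 0.7], "roll": -0.3},
    {"fingers": 15, "travel": [-0.1, -0.6, 1.4], "roll": -0.3},
    {"fingers": 15, "travel": [-0.1, -0.6, 2.1], "roll": -0.3},
    {"fingers": 15, "travel": [-0.1, -0.6, 2.1], "roll": -0.3},
    {"fingers": 15, "travel": [-0.1, -0.6, 2.1], "roll": -0.3},
    {"fingers": 15, "travel": [-0.1, -0.6, 2.1], "roll": -0.3}
  ]
}}

```text
time_s: 22.3
tcp_pos: [0.5027, 0.1982, 0.0397]
ee_rot: [[0.973, 0.229, 0.0], [0.229, -0.973, 0.0], [0.0, -0.0, -1.0]]
wrist_force: [-0.2, 0.0, -0.9]
gripper_width: 0.337
```

```bash
python3 go.py .5033 .1986 .0247 13.25
```

```text
t 22.3 tcp [0.5027 0.1982 0.0397] yaw 13.25 w 0.337 F [-0.2  0.  -0.9] J [ 39.  27. -25.   0. -38.  65.]
  travel cm [ 0.06 -0.02  1.5 ] roll 0.0
```

>>> {"api": "arm_command", "payload": {
  "rows": [
    {"fingers": 15, "travel": [0.05, 0, 0.4], "roll": 0},
    {"fingers": 15, "travel": [0.05, 0, 0.8], "roll": 0},
    {"fingers": 15, "travel": [0.05, 0, 1.15], "roll": 0},
    {"fingers": 15, "travel": [0.05, 0, 1.3], "roll": 0},
    {"fingers": 15, "travel": [0.05, 0, 1.4], "roll": 0},
    {"fingers": 15, "travel": [0.05, 0, 1.5], "roll": 0},
    {"fingers": 15, "travel": [0.05, 0, 1.5], "roll": 0},
    {"fingers": 15, "travel": [0.05, 0, 1.5], "roll": 0}
  ]
}}

```text
time_s: 23.1
tcp_pos: [0.5031, 0.1983, 0.0247]
ee_rot: [[0.973, 0.229, 0.0], [0.229, -0.973, 0.0], [0.0, -0.0, -1.0]]
wrist_force: [-0.5, -0.7, 0.7]
gripper_width: 0.339
```

```bash
python3 go.py .5033 .1986 .0247 13.25
```

```text
t 23.1 tcp [0.5031 0.1983 0.0247] yaw 13.26 w 0.339 F [-0.5 -0.7  0.7] J [ 39.  28. -25.   0. -36.  65.]
  travel cm [ 0.03 -0.02 -0.  ] roll 0.01
```

>>> {"api": "arm_command", "payload": {
  "rows": [
    {"fingers": 15, "travel": [0, 0, 0.05], "roll": 0},
    {"fingers": 38, "travel": [0, 0, 0.05], "roll": 0},
    {"fingers": 46, "travel": [0, 0, 0.05], "roll": 0},
    {"fingers": 50, "travel": [0, 0, 0.05], "roll": 0},
    {"fingers": 50, "travel": [0, 0, 0.05], "roll": 0},
    {"fingers": 50, "travel": [0, 0, -1.5], "roll": 0},
    {"fingers": 50, "travel": [0, 0, -4], "roll": 0},
    {"fingers": 70, "travel": [0, 0, -8], "roll": 0},
    {"fingers": 70, "travel": [0, 3, -9], "roll": 4},
    {"fingers": 70, "travel": [0, 7, -9], "roll": 10}
  ]
}}

```text
time_s: 24.1
tcp_pos: [0.5208, 0.1315, 0.1172]
ee_rot: [[0.998, 0.057, 0.006], [0.057, -0.998, 0.003], [0.006, -0.003, -1.0]]
wrist_force: [0.1, -1.2, 0.4]
gripper_width: 0.664
```

```bash
python3 go.py .477 -.0805 .1 -19.3
```

```text
t 24.1 tcp [0.5208 0.1315 0.1172] yaw 3.25 w 0.664 F [ 0.1 -1.2  0.4] J [ 31.  20. -21.   0. -48.  62.]
  travel cm [-5.58 20.92  1.64] roll 22.55
```

>>> {"api": "arm_command", "payload": {
  "rows": [
    {"fingers": 70, "travel": [-1.1, 4, 0], "roll": 4},
    {"fingers": 70, "travel": [-2.2, 8, 0], "roll": 9},
    {"fingers": 70, "travel": [-3.3, 12.2, 0], "roll": 14},
    {"fingers": 70, "travel": [-4.4, 16.5, 0], "roll": 19},
    {"fingers": 70, "travel": [-5.4, 20.5, 1], "roll": 22.5},
    {"fingers": 70, "travel": [-5.4, 20.5, 1.6], "roll": 22.5},
    {"fingers": 70, "travel": [-5.4, 20.5, 2.6], "roll": 22.5},
    {"fingers": 70, "travel": [-5.4, 20.5, 2.6], "roll": 22.5},
    {"fingers": 70, "travel": [-5.4, 20.5, 2.6], "roll": 22.5}
  ]
}}

```text
time_s: 25.0
tcp_pos: [0.4771, -0.0767, 0.0883]
ee_rot: [[0.945, -0.328, -0.0], [-0.328, -0.945, -0.0], [-0.0, 0.0, -1.0]]
wrist_force: [-0.2, 0.8, 0.3]
gripper_width: 0.701
```

```bash
python3 go.py .477 -.0805 .06 -19.3; python3 - <<'E'
from fit import *
im,d=capture('top'); i2,d2=capture('scene'); np.savez('top4.npz',im=im); np.savez('scene4.npz',im=i2)
a=rect('top',im,.36,.62,.05,.37,.02,1200); b=rect('scene',i2,.36,.62,.05,.37,.02,1200)
u,v=proj("scene",np.array([.477,-.08,.04])).astype(int); c=cv2.resize(i2[v-45:v+45,u-60:u+60],(384,288)); 
o=np.zeros((600,800,3),np.uint8); o[:312,:384]=a[:312,:384]; o[:312,400:784]=b[:312,:384]; o[312:600,:384]=c; save('c6.png',o)
E
```

```text
t 25.0 tcp [ 0.4771 -0.0767  0.0883] yaw -19.14 w 0.701 F [-0.2  0.8  0.3] J [ 10.  18. -30.   0. -42.  61.]
  travel cm [0.11 0.36 2.83] roll 0.16
```

View pics/c6.png

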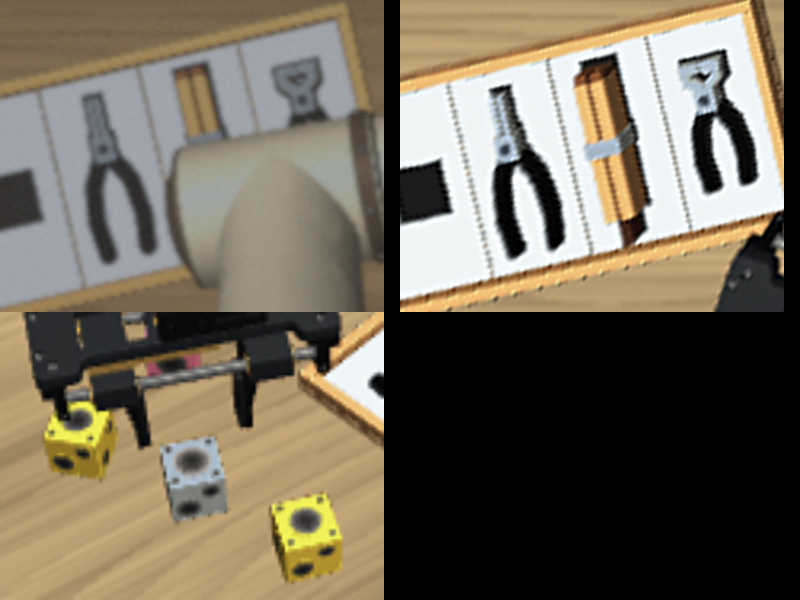

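The clamp lies on its outline. The lower crop shows the grey block (193,470) between the fingers and clear of the yellow ones (78,440) and (305,535). Descending.

>>> {"api": "arm_command", "payload": {
  "rows": [
    {"fingers": 70, "travel": [0.1, 0.35, 0.5], "roll": 0.1},
    {"fingers": 70, "travel": [0.1, 0.35, 1.5], "roll": 0.1},
    {"fingers": 70, "travel": [0.1, 0.35, 2.8], "roll": 0.1},
    {"fingers": 70, "travel": [0.1, 0.35, 2.8], "roll": 0.1},
    {"fingers": 70, "travel": [0.1, 0.35, 2.8], "roll": 0.1},
    {"fingers": 70, "travel": [0.1, 0.35, 2.8], "roll": 0.1}
  ]
}}

```text
time_s: 25.7
tcp_pos: [0.4769, -0.0812, 0.0608]
ee_rot: [[0.944, -0.331, 0.001], [-0.331, -0.944, -0.0], [0.001, -0.0, -1.0]]
wrist_force: [-0.6, -0.3, 0.5]
gripper_width: 0.699
```

```bash
python3 go.py .477 -.0805 .017 -19.3
```

```text
t 25.7 tcp [ 0.4769 -0.0812  0.0608] yaw -19.33 w 0.699 F [-0.6 -0.3  0.5] J [ 10.  21. -32.   0. -38.  61.]
  travel cm [-0.02 -0.07  4.38] roll -0.03
```

>>> {"api": "arm_command", "payload": {
  "rows": [
    {"fingers": 70, "travel": [0, -0.05, 1], "roll": 0},
    {"fingers": 70, "travel": [0, -0.05, 2], "roll": 0},
    {"fingers": 70, "travel": [0, -0.05, 3], "roll": 0},
    {"fingers": 70, "travel": [0, -0.05, 4], "roll": 0},
    {"fingers": 70, "travel": [0, -0.05, 4.4], "roll": 0},
    {"fingers": 70, "travel": [0, -0.05, 4.4], "roll": 0},
    {"fingers": 55, "travel": [0, -0.05, 4.4], "roll": 0},
    {"fingers": 30, "travel": [0, -0.05, 4.4], "roll": 0},
    {"fingers": 25, "travel": [0, -0.05, 4.4], "roll": 0},
    {"fingers": 25, "travel": [0, -0.05, 4.4], "roll": 0}
  ]
}}

```text
time_s: 26.7
tcp_pos: [0.477, -0.0807, 0.0169]
ee_rot: [[0.944, -0.331, 0.001], [-0.331, -0.944, 0.0], [0.001, -0.0, -1.0]]
wrist_force: [-0.0, 0.5, 1.1]
gripper_width: 0.453
```

```bash
python3 go.py .477 -.0805 .017 -19.3 .4534 .3625 .1 13.25
```

```text
t 26.7 tcp [ 0.477  -0.0807  0.0169] yaw -19.35 w 0.453 F [-0.   0.5  1.1] J [ 10.  25. -34.   0. -31.  61.]
  travel cm [-0.01 -0.02 -0.01] roll -0.05
t 26.7 tcp [ 0.477  -0.0807  0.0169] yaw -19.35 w 0.453 F [-0.   0.5  1.1] J [ 10.  25. -34.   0. -31.  61.]
  travel cm [-16.9  -41.04  -8.3 ] roll -32.6
```

>>> {"api": "arm_command", "payload": {
  "rows": [
    {"fingers": 25, "travel": [0, 0, -1.5], "roll": 0},
    {"fingers": 25, "travel": [0, 0, -4.5], "roll": 0},
    {"fingers": 25, "travel": [0, 0, -8], "roll": -1},
    {"fingers": 25, "travel": [-1, -2.5, -8.5], "roll": -4},
    {"fingers": 25, "travel": [-2.5, -6.2, -8.5], "roll": -8},
    {"fingers": 25, "travel": [-4, -9.9, -8.5], "roll": -12},
    {"fingers": 25, "travel": [-5.6, -13.6, -8.5], "roll": -16},
    {"fingers": 25, "travel": [-7.1, -17.3, -8.5], "roll": -20},
    {"fingers": 25, "travel": [-8.6, -21, -8.5], "roll": -24},
    {"fingers": 25, "travel": [-10.1, -24.7, -8.5], "roll": -28}
  ]
}}

```text
time_s: 27.7
tcp_pos: [0.4619, 0.1868, 0.1008]
ee_rot: [[0.988, 0.153, -0.002], [0.153, -0.988, -0.001], [-0.002, 0.001, -1.0]]
wrist_force: [0.3, 0.0, -4.6]
gripper_width: 0.461
```

```bash
python3 go.py .4534 .3625 .06 13.25
```

```text
t 27.7 tcp [0.4619 0.1868 0.1008] yaw 8.79 w 0.461 F [ 0.3  0.  -4.6] J [ 41.  18. -27.  -0. -45.  58.]
  travel cm [  1.85 -17.49   4.07] roll -4.46
```

>>> {"api": "arm_command", "payload": {
  "rows": [
    {"fingers": 25, "travel": [0.4, -4, 0], "roll": -1},
    {"fingers": 25, "travel": [0.8, -8, 0], "roll": -2},
    {"fingers": 25, "travel": [1.2, -12, 0], "roll": -3},
    {"fingers": 25, "travel": [1.7, -15.5, 0], "roll": -4.4},
    {"fingers": 25, "travel": [1.8, -17, 0.5], "roll": -4.4},
    {"fingers": 25, "travel": [1.8, -17, 1.5], "roll": -4.4},
    {"fingers": 25, "travel": [1.8, -17, 3], "roll": -4.4},
    {"fingers": 25, "travel": [1.8, -17, 4], "roll": -4.4},
    {"fingers": 25, "travel": [1.8, -17, 4], "roll": -4.4},
    {"fingers": 25, "travel": [1.8, -17, 4], "roll": -4.4}
  ]
}}

```text
time_s: 28.7
tcp_pos: [0.4556, 0.3556, 0.0613]
ee_rot: [[0.974, 0.225, -0.001], [0.225, -0.974, -0.001], [-0.001, 0.001, -1.0]]
wrist_force: [0.3, 0.6, -4.4]
gripper_width: 0.457
```

```bash
python3 go.py .4534 .3625 .045 13.25
```

```text
t 28.7 tcp [0.4556 0.3556 0.0613] yaw 13.0 w 0.457 F [ 0.3  0.6 -4.4] J [ 54.  28. -18.   0. -44.  49.]
  travel cm [-0.06 -0.72  1.63] roll -0.25
```

>>> {"api": "arm_command", "payload": {
  "rows": [
    {"fingers": 25, "travel": [-0.05, -0.7, 0.5], "roll": -0.2},
    {"fingers": 25, "travel": [-0.05, -0.7, 1], "roll": -0.2},
    {"fingers": 25, "travel": [-0.05, -0.7, 1.6], "roll": -0.2},
    {"fingers": 25, "travel": [-0.05, -0.7, 1.6], "roll": -0.2},
    {"fingers": 25, "travel": [-0.05, -0.7, 1.6], "roll": -0.2},
    {"fingers": 25, "travel": [-0.05, -0.7, 1.6], "roll": -0.2}
  ]
}}

```text
time_s: 29.3
tcp_pos: [0.4536, 0.3634, 0.0457]
ee_rot: [[0.973, 0.229, 0.0], [0.229, -0.973, 0.0], [0.0, -0.0, -1.0]]
wrist_force: [-0.7, -0.7, -3.9]
gripper_width: 0.454
```

```bash
python3 go.py .4534 .3625 .028 13.25
```

```text
t 29.3 tcp [0.4536 0.3634 0.0457] yaw 13.26 w 0.454 F [-0.7 -0.7 -3.9] J [ 55.  29. -19.   0. -42.  49.]
  travel cm [-0.04  0.08  1.77] roll 0.01
```

>>> {"api": "arm_command", "payload": {
  "rows": [
    {"fingers": 25, "travel": [0, 0.07, 0.5], "roll": 0},
    {"fingers": 25, "travel": [0, 0.07, 1], "roll": 0},
    {"fingers": 25, "travel": [0, 0.07, 1.3], "roll": 0},
    {"fingers": 25, "travel": [0, 0.07, 1.5], "roll": 0},
    {"fingers": 25, "travel": [0, 0.07, 1.6], "roll": 0},
    {"fingers": 25, "travel": [0, 0.07, 1.7], "roll": 0},
    {"fingers": 25, "travel": [0, 0.07, 1.75], "roll": 0},
    {"fingers": 25, "travel": [0, 0.07, 1.75], "roll": 0},
    {"fingers": 25, "travel": [0, 0.07, 1.75], "roll": 0}
  ]
}}

```text
time_s: 30.2
tcp_pos: [0.4536, 0.3626, 0.0282]
ee_rot: [[0.973, 0.229, 0.0], [0.229, -0.973, 0.0], [0.0, -0.0, -1.0]]
wrist_force: [-0.5, 0.6, -4.6]
gripper_width: 0.461
```

```bash
python3 go.py .4534 .3625 .028 13.25
```

```text
t 30.2 tcp [0.4536 0.3626 0.0282] yaw 13.25 w 0.461 F [-0.5  0.6 -4.6] J [ 55.  31. -19.   0. -40.  49.]
  travel cm [-0.03  0.01  0.02] roll 0.0
```

The wrist still carries the block's weight, so I'll lower it a little further.

>>> {"api": "arm_command", "payload": {
  "rows": [
    {"fingers": 25, "travel": [0, 0, 0.03], "roll": 0},
    {"fingers": 25, "travel": [0, 0, 0.06], "roll": 0},
    {"fingers": 25, "travel": [0, 0, 0.06], "roll": 0},
    {"fingers": 25, "travel": [0, 0, 0.06], "roll": 0}
  ]
}}

```text
time_s: 30.6
tcp_pos: [0.4537, 0.3627, 0.028]
ee_rot: [[0.973, 0.229, 0.0], [0.229, -0.973, 0.0], [0.0, -0.0, -1.0]]
wrist_force: [-1.6, -1.7, 0.8]
gripper_width: 0.454
```

```bash
python3 go.py .4534 .3625 .028 13.25
```

```text
t 30.6 tcp [0.4537 0.3627 0.028 ] yaw 13.26 w 0.454 F [-1.6 -1.7  0.8] J [ 55.  31. -19.   0. -40.  49.]
  travel cm [-0.03  0.01 -0.  ] roll 0.01
```

Contact: the force went from −4.6 to about 0. I'll open only to 53 % so the fingers don't touch the rim.

>>> {"api": "arm_command", "payload": {
  "rows": [
    {"fingers": 48, "travel": [0, 0, 0], "roll": 0},
    {"fingers": 52, "travel": [0, 0, 0], "roll": 0},
    {"fingers": 53, "travel": [0, 0, 0], "roll": 0},
    {"fingers": 53, "travel": [0, 0, 0], "roll": 0},
    {"fingers": 53, "travel": [0, 0, -1], "roll": 0},
    {"fingers": 53, "travel": [0, 0, -2.5], "roll": 0},
    {"fingers": 60, "travel": [0, 0, -5], "roll": 0},
    {"fingers": 60, "travel": [0, 0, -9], "roll": 0},
    {"fingers": 60, "travel": [0, 0, -13], "roll": 0},
    {"fingers": 60, "travel": [0, 0, -15], "roll": 0}
  ]
}}

```text
time_s: 31.6
tcp_pos: [0.4549, 0.3638, 0.1825]
ee_rot: [[0.973, 0.23, 0.005], [0.23, -0.973, 0.005], [0.006, -0.004, -1.0]]
wrist_force: [0.8, 0.4, -0.1]
gripper_width: 0.598
```

```bash
python3 go.py .2346 .5788 .234 13.25
```

```text
t 31.6 tcp [0.4549 0.3638 0.1825] yaw 13.29 w 0.598 F [ 0.8  0.4 -0.1] J [ 55.  20. -10.   0. -59.  49.]
  travel cm [-16.46 -26.01  -5.15] roll 0.04
```

Moving aside for a clear view.

>>> {"api": "arm_command", "payload": {
  "rows": [
    {"fingers": 60, "travel": [-2, -3.5, -1], "roll": 0},
    {"fingers": 60, "travel": [-4, -7, -2], "roll": 0},
    {"fingers": 60, "travel": [-6, -10.5, -3], "roll": 0},
    {"fingers": 60, "travel": [-8, -14, -4], "roll": 0},
    {"fingers": 60, "travel": [-10, -17.5, -5], "roll": 0},
    {"fingers": 60, "travel": [-12, -21, -5], "roll": 0},
    {"fingers": 60, "travel": [-14, -24, -5], "roll": 0},
    {"fingers": 60, "travel": [-16, -26, -5], "roll": 0},
    {"fingers": 60, "travel": [-16, -26, -5], "roll": 0},
    {"fingers": 60, "travel": [-16, -26, -5], "roll": 0}
  ]
}}

```text
time_s: 32.6
tcp_pos: [0.2378, 0.579, 0.2279]
ee_rot: [[0.973, 0.23, 0.0], [0.23, -0.973, 0.0], [0.0, -0.0, -1.0]]
wrist_force: [-0.2, 0.0, 0.3]
gripper_width: 0.6
```

```bash
cat > chk.py <<'E'
from fit import *
n='top'; im0=np.load('top0.npz')['im']; im,d=capture(n); i2,_=capture('scene'); np.savez('topF.npz',im=im,d=d)
t=targets(n,im0); box=(.35,.65,.02,.45)
g0=cv2.cvtColor(rect(n,im0,*box,.011,S),cv2.COLOR_RGB2GRAY); dark=(g0<85).astype(np.float32)
P=cloud(n,d)
for nm,z in dict(pliers=.019,nippers=.019,clamp=.027,block=.051).items():
    T=warp(dark,t[nm],.65,.45)
    T=np.where(np.abs(np.arange(50,-50,-1))[None]<37,T,0).astype(np.float32)
    T[-17 if nm in('pliers','nippers') else -25:]=0
    a=rect(n,im,*box,z,S); hs=cv2.cvtColor(a,cv2.COLOR_RGB2HSV); r=cut_out(n,nm)
    o=t[nm]
    def near(q):
        m=q['mask']&(d>0); return np.linalg.norm(P[m][:,:2].mean(0)-o[:2]) if m.any() else 9
    r=[q for q in r if near(q)<.06 and q['mask'].sum()<1500]
    if not r: print(nm,'no mask'); continue
    m=r[0]['mask']; q=P[m&(d>0)]
    M=(rect(n,m.astype(np.uint8)*255,*box,z-.003,S)>127).astype(np.float32)
    p,i=register(T,M,o.copy(),.65,.45); dx=p-o; c,s=np.cos(o[2]),np.sin(o[2])
    print(nm,'p',round(r[0]['p'],2),'off mm x',round(1e3*(c*dx[0]+s*dx[1]),1),'y',round(1e3*(-s*dx[0]+c*dx[1]),1),'deg',round(np.degrees(dx[2]),2),'iou',round(i,2),'ztop',np.percentile(q[:,2],[10,50,90]).round(3))
for nm in('flux_jar','solder_brick'):
    print(nm,[ (x['position'],x['p']) for x in search_frame(n,nm)[:2]])
a=rect('top',im,.35,.61,.08,.42,.018,1150)[:,:390]; b=rect('scene',i2,.35,.61,.08,.42,.018,1150)[:,:390]
h=max(a.shape[0],b.shape[0]); save('c7.png',np.vstack([np.hstack([a,b]),cv2.resize(im,None,fx=.7,fy=.7)[:, :] if 0 else np.hstack([cv2.resize(im,(390,293)),cv2.resize(i2,(390,293))])]))
E
python3 chk.py; python3 go.py .2 .5 .2 0
```

```text
top white area 0.17271203 0.34457383 c [0.48288223 0.23837048] th 13.293156
pliers p 0.78 off mm x -2.0 y -1.9 deg 0.31 iou 0.71 ztop [0.018 0.021 0.024]
nippers p 0.91 off mm x 0.3 y -0.9 deg 0.13 iou 0.8 ztop [0.017 0.021 0.024]
clamp p 0.58 off mm x -3.1 y -2.1 deg 0.61 iou 0.91 ztop [0.023 0.029 0.032]
block p 0.85 off mm x -1.9 y -7.4 deg -0.2 iou 0.8 ztop [0.026 0.051 0.054]
flux_jar [([0.6637, -0.0547, 0.0544], 0.67), ([0.4962, 0.1931, 0.0265], 0.34)]
solder_brick [([0.6963, -0.2885, 0.0284], 0.7)]
t 33.0 tcp [0.2389 0.5786 0.2276] yaw 13.19 w 0.602 F [ 0.8 -0.8  0.2] J [ 82.  22.   0.   0. -68.  21.]
  travel cm [-5.58  6.76  2.76] roll 13.19
```

View pics/c7.png

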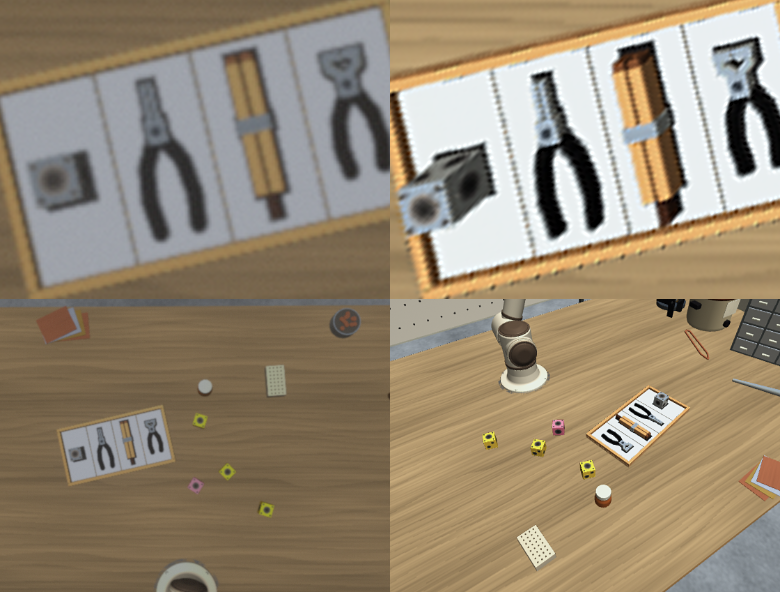

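```bash
python3 - <<'E'
from fit import *
f=np.load('topF.npz'); im,d=f['im'],f['d']; i2,_=capture('scene'); P=cloud('top',d)
t=targets('top',np.load('top0.npz')['im']); ts=targets('scene',np.load('scene0.npz')['im'])
m=(P[...,2]>.044)&(P[...,2]<.06)&(np.hypot(P[...,0]-.453,P[...,1]-.363)<.05)
p=P[m][:,:2]; r=cv2.minAreaRect((p*1000).astype(np.float32)); print('block top',p.mean(0),r,'tgt',t['block'],'scene tgt',ts['block'])
for n,I,tt in(('top',im,t),('scene',i2,ts)):
    a=rect(n,I,.35,.65,.02,.45,.051,S)
    w=[]
    for nm,z in(('pliers',.021),('nippers',.021),('clamp',.029),('block',.051)):
        a=rect(n,I,.35,.65,.02,.45,z,S); o=tt[nm]
        W=warp(a,o,.65,.45); 
        for k in((90,50),): cv2.drawMarker(W,(k[1],k[0]),(255,0,0),cv2.MARKER_CROSS,8,1)
        w.append(cv2.resize(W,None,fx=2,fy=1.45))
    row=np.hstack(w); V=row if n=='top' else np.vstack([V,row])
save('c8.png',V[:600,:800]); print(V.shape)
E
```

```text
top white area 0.17271203 0.34457383 c [0.48288223 0.23837048] th 13.293156
scene white area 0.17006266 0.3411835 c [0.48275253 0.2369984 ] th 13.212743
block top [0.45298107 0.35996567] ((452.923828125, 360.7550048828125), (40.163536071777344, 41.99287414550781), 14.176594734191895) tgt [0.45339326 0.36318419 0.23200935] scene tgt [0.45343876 0.36185337 0.23060589]
(580, 800, 3)
```

View pics/c8.png

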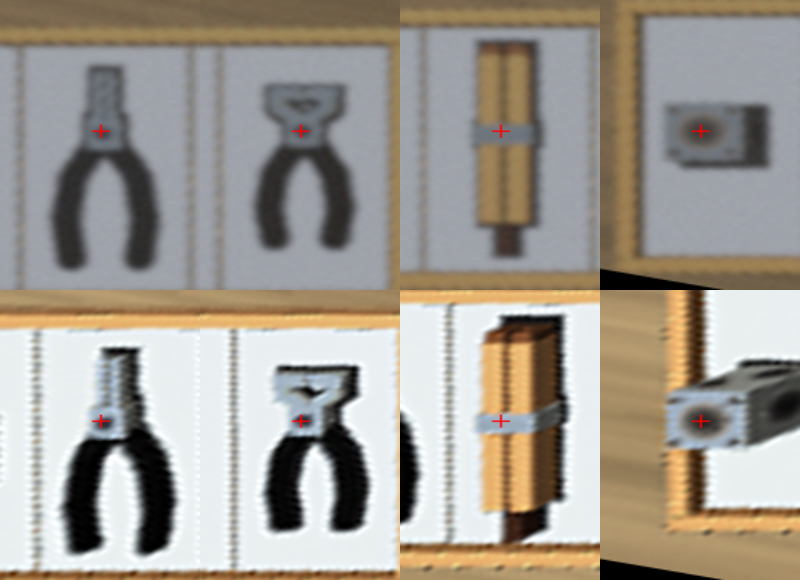

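In the crops the red cross marks each target origin. It falls on both rivets, on the band's middle and in the block's hollow, within about 2 mm in both cameras. The arm is clear of everything, so I'll hand in.

```bash
python3 -c "
from station import *
print(finish_job())"
```

```text
the job is handed in; nothing more can be done
None
```

I placed the pliers, nippers, clamp and the grey steel block in the tray in that order. Each lies flat on its own panel and points the way it is drawn. I handed the job in at about 33 s, with the arm parked clear of everything.

**Last checks:** in both cameras the target origins fall on the pliers' and nippers' rivets, the middle of the clamp's band and the block's hollow, within about 2 mm. The measured heights match tools lying flat on the panels. The jar and brick are where they were, and the pink and yellow blocks were left alone.

**One disagreement:** the check that used the network masks gave larger offsets, up to 7 mm for the block and 3 mm for the clamp. I put this down to visible side faces in the masks. The block's top face, measured separately from depth, was about 2–3 mm off in y.

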